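Push the offcut into the bench scrap box under its spring flap

ROBOT

A 7-joint arm with a two-finger parallel gripper is mounted at the origin on the work surface. World frame = base frame: x ahead of the robot, y to its left, z up, the work surface at z = 0. Lengths are in m, angles in rad, forces in N, time in s.
With the tool pointing down it reaches from about 0.35 to 0.9 m from the base axis. Payload 8.1 kg.
Tool frame: the origin (TCP) lies on the centre line of the jaws, within the pads' length; the fingertips stand arm.tip_extent ahead of it and the grasp point (between the pads) lies 3 mm ahead of it (arm.tip_extent is the distance from the TCP to the fingertips, in m); y points along the fingers, z is the direction in which the jaws open and shut, and the axes are right-handed (so a half turn about y gives the same grasp; the last joint's range is limited). The gripper opens to 92 mm and grips with 3 to 60 N. Pads are 19 mm wide; open, the fingers measure 130 mm over their backs; the gripper's body (75 mm by 190 mm) begins 47 mm behind the grasp point.
Start: joints at [-1.273, 0.434, 0.025, 1.573, -0.012, 1.134, -0.075], TCP at [0.244, 0.575, 0.21] pointing down, gripper open.
Joint ranges: [-2.62, 2.62], [-0.44, 2.09], [-1.27, 1.32], [0.08, 2.57], [-1.32, 4.46], [0.12, 2], [-2.74, 2.74]. Speed limits (rad/s): [2.22, 2.22, 3.01, 3.01, 3.14, 3.14, 3.14].

INTERFACE

Orientations are given as a rotation vector (axis times angle).
In Python, from cell import observe, get_image, sign_off, boxes_of, place_of, arm gives the robot as it stands.
- The arm moves only by the tool arm_command, never from a script. Its argument "plan" is a list of rows, each a list of 2 entries, a list of its own where there are three numbers: the shift along the tool's x, y, z in m, then the turn, a rotation vector about the tool's x, y, z in degrees. In form: [[[tx, ty, tz], [ax, ay, az]], ...]. A call has 1 to 5 rows; each row is the pose to reach, as a shift and turn from the pose commanded when the call began, along the tool's axes at that moment; what a row does not reach only later rows make up. A row lasts 1/10 s, in which the tool goes at most 50 mm and 8.59 degrees, less where a joint would pass 70% of its speed; a pose out of reach is approached as far as the arm can. A call with a gripper value outside its range is refused whole. "fingers" is the closure, from -1 (fully open) to 1 (shut), set as the call begins (left out, the last holds). The fingers move at their own pace and stop on an object; "squeeze" is the grip in N (left out, the last holds). Time passes only in rows, so rows that repeat a pose let the fingers close. It gives the time, the measured TCP pose, the force and the opening at its end, in the units of the state.
- observe(): the state, without advancing time (a new reading comes with each control period).
- get_image(name): name is "side" or "top"; returns a dict with "color" (400x640x3 uint8, red, green, blue), "camera_matrix" (3x3 intrinsics, pixels), "distortion" ([k1, k2, p1, p2, k3] as OpenCV has them; the pictures are not rectified), "world_to_cam" (4x4, takes a point from world to camera coordinates). Camera axes: x right, y up, looking along -z (the intrinsics and any distortion apply to the point x, -y, -z); pixel columns grow to the right and rows downward; lengths in m; the calibration is good to about 2 mm. A picture is of the moment at which its call begins. There is no depth.
- sign_off(): hands the job in, once; it reports no verdict.
Trained networks look in a picture, given as the dict that the camera call returned (one of the last four; its "shot" number tells which), for a name from the list of things; names that differ only in an ending like _2 or _b are one class to them, and where a whole thing is asked for, a point or a joint stands for the part that bears it (a point fixed in the world has none). Each returns a list of dicts, best first, with "confidence" (0 to 1); they miss things now and then, are a little off and sometimes report something else, mostly with a low value. They report only what shows in the picture. A call takes as long as a camera call.
- boxes_of(picture, thing): "point" ([column, row] in pixels, amid what is visible of it).
- place_of(picture, thing): "point" ([column, row] in pixels: a listed point, or the origin of a listed thing).
The state is a dict: "clock": time; "joints": joint angles; "dq": joint speeds; "joint_efforts": joint torques, N m; "position": TCP position; "ee_rot": TCP orientation; "force": force on the tool from outside, world axes, zero at the start; "ft_torque": the same for the moment, N m; "width": opening from 0.0 (shut) to 1.0 (fully open).
Only numpy, scipy, OpenCV 4.12 (cv2) and the standard library are available. Lean on these libraries where they do the work, as an engineer would, in place of code of your own. Each camera call takes 0.05 s, during which the arm holds its last target.

TASK

Clear the offcut into the bench scrap box: lift the front edge of the spring-closed steel flap with one fingertip and hold it up while the other fingertip pushes the wooden offcut off the shelf, under the flap and into the box. Then draw the fingers out so that the flap shuts by itself. Only push the offcut, never pick it up or knock it down to the bench, and leave the mallet, gouge, wax jar and sharpening stone where they are.

Things in the scene. Friction and masses are not known exactly. Their poses are not given: they have to be found in the camera images.
- scrapbox: Plywood scrap box fixed on the bench, 200 mm wide, 200 mm deep, 130 mm high. Origin on the bench straight below the middle of the shut flap's front edge; x axis level, pointing into the box (away from the worker), y left, z up. Front wall x = 32 to 38 mm, 120 mm high. Left and right of the shelf the flap's edge overhangs it by 32 mm: free air below and before it, room for a fingertip.
- shelf_front (a point): Middle of the top front edge of the shelf, a tongue 56 mm wide (y -28 to 28) and 12 mm thick that stands on a post before the middle of the box. At x = -46, y = 0, z = 120 mm of the scrap box. The level shelf top runs from here to x = 8, under the flap, where a steel slide 60 mm wide begins that drops at 50 degrees into the box.
- pit (a point): Middle of the pit's floor inside the box, 8 mm above the bench; the pit reaches from x = 38 to 188 mm and from y = -88 to 88 mm of the scrap box. What is pushed half-way past the end of the shelf tips, slides and falls in here.
- flap (a joint): Opening angle of the flap, rad: 0 shut, grows as the front edge rises, stop at 1.45. A 3 mm steel plate 190 mm wide, 95 mm long, hinged along y at x = 95, z = 125 mm of the scrap box; shut it lies nearly level. It opens only upwards, never inwards. Spring and weight shut it: about 2 to 2.5 N at the front edge at any opening.
- flap_edge (a point): Middle of the flap's front edge, on the axis of a rounded hem 8 mm thick and 190 mm long (y -95 to 95); moves with the flap. Shut it is at x = 0, y = 0, z = 129 mm of the scrap box, its underside 5 mm above the shelf top.
- offcut_mid (a point): Loose offcut of dark wood, 25 to 50 g, on the shelf just in front of the flap: 34 mm deep (x), 46 mm wide (y), 34 mm high; the point is its middle, 17 mm above the shelf. Its axes start within 0.12 rad of the scrap box's. A step 14 mm deep, 15 mm wide, runs along its left top edge. Too high to pass under the shut flap.
- mallet_mid (a point): Bystander: round carver's mallet standing on its head, 226 mm high, head 86 mm across; the point is on its axis 60 mm above the bench.
- gouge: Bystander: carving gouge lying on the bench, 260 mm long, wooden handle 27 mm thick; origin under the ferrule, x axis towards the steel (handle to -120 mm, blade to +140 mm).
- waxjar: Bystander: amber glass jar with a metal cap, 60 mm across, 75 mm high; origin under its middle.
- stone: Bystander: grey sharpening stone lying flat, 90 x 40 x 14 mm; origin under its middle, x axis along its length.

How it is judged:
By the outcome, as a careful person would: the job done as asked, in the order asked, and still so for the second after the job is handed in, with the robot touching nothing.
It also fails if it takes over 35 s, if anything falls off the work surface, if the arm or the gripper's body presses on something with over 40 N, if the wrist force passes 120 N, or if a joint passes its speed limit or range.

## Working session

There is one attempt and no reset: what is moved stays moved. The work goes in short steps, Python scripts to look and compute and a tool call to move; the robot and the scene stay as the last step left them, time stands still between calls to the robot, and variables do not carry over. Pictures are saved under pics/ and viewed, and the job is handed in when it is done.

Besides the shell and the picture viewer there is one more tool, called after "Call:" by a JSON object that holds its "fn" and its "kwargs", one argument or row to a line. arm_command: Moves the arm, as the interface text tells. Its arguments: {"type":"object","properties":{"plan":{"type":"array","items":{"type":"array"}},"fingers":{"type":"number"},"squeeze":{"type":"number"}},"required":["plan"]}

```bash
ls; mkdir -p pics; python3 - <<'E'
from cell import *
import cv2
print(observe()); print([a for a in dir(arm) if a[0]!='_'], arm.tip_extent)
for n in("side","top"):
    p=get_image(n); cv2.imwrite(f"pics/{n}0.png",p["color"][:,:,::-1]); print(n,p["camera_matrix"],p["distortion"],p["world_to_cam"])
    for t in ["scrapbox","shelf_front","pit","flap_edge","offcut_mid","mallet_mid","gouge","waxjar","stone"]:
        print(t,[(r["point"],round(r["confidence"],2)) for r in place_of(p,t)][:2])
E
```

```text
pics
{'clock': 0.0, 'joints': array([-1.27259003,  0.43517808,  0.02496633,  1.57409364, -0.01159247,
        1.13403746, -0.07510522]), 'dq': array([-0.00081498,  0.00124331, -0.00023408, -0.00230356, -0.00061868,
       -0.00013337, -0.0002184 ]), 'joint_efforts': array([ 1.68607428e-03, -6.67834711e+01,  9.86409858e-01, -3.14460039e+01,
       -6.04011817e-02,  4.29612282e-02,  1.63073746e-04]), 'position': array([0.24369047, 0.57493672, 0.20877417]), 'ee_rot': array([-1.54939247,  0.31466349, -0.31439661]), 'force': array([0.60858369, 0.51172124, 0.19201556]), 'ft_torque': array([ 0.04804523, -0.02191087, -0.03617908]), 'width': 1.0048623733376245}
['PlanningError', 'tip_extent'] 0.022
side [[442.70066776   0.         319.29288868]
 [  0.         442.70066776 197.24521506]
 [  0.           0.           1.        ]] [-0.12410945  0.          0.          0.          0.        ] [[ 0.73872586 -0.6740045   0.00143093 -0.42018901]
 [ 0.4889021   0.53730797  0.68722259 -0.34622559]
 [-0.46395997 -0.50696951  0.7264455  -0.9282582 ]
 [ 0.          0.          0.          1.        ]]
sc
[... 340 characters left out ...]
0.29)]
top [[447.24847774   0.         319.09720166]
 [  0.         447.24847774 199.34262425]
 [  0.           0.           1.        ]] [-0.0389015  0.         0.         0.         0.       ] [[-0.0083405  -0.9998471   0.01536934 -0.01331984]
 [ 0.98766665 -0.0058338   0.15646264 -0.57980592]
 [-0.15634905  0.01648476  0.98756429 -1.08503949]
 [ 0.          0.          0.          1.        ]]
scrapbox [([317.3, 204.3], 0.7)]
shelf_front [([328.1, 212.5], 0.97), ([453.4, 254.3], 0.28)]
pit []
flap_edge [([324.2, 193.1], 0.56)]
offcut_mid [([328.0, 207.9], 0.62)]
mallet_mid [([456.8, 252.6], 0.61)]
gouge [([156.1, 257.6], 0.76)]
waxjar [([184.3, 189.1], 0.95)]
stone [([450.1, 201.9], 0.6)]
```

View pics/side0.png

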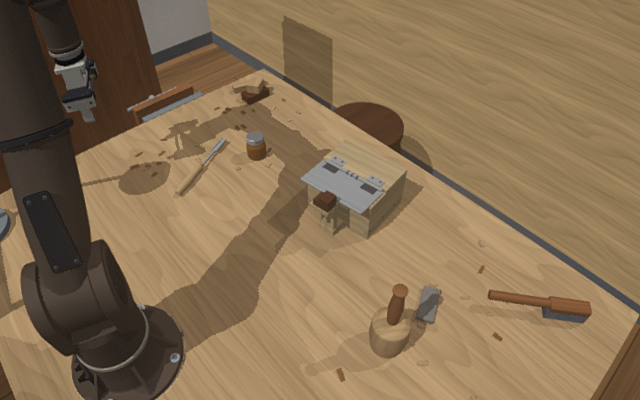

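View pics/top0.png

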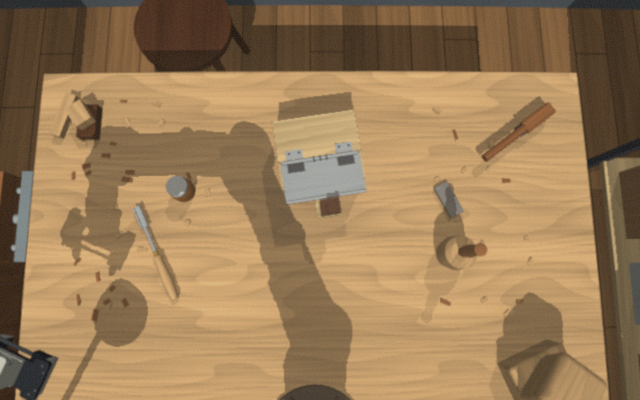

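```bash
python3 - <<'E'
import cv2
a=cv2.imread("pics/side0.png")[120:250,280:430]; cv2.imwrite("pics/side0z.png",cv2.resize(a,None,fx=5,fy=4.6 and 5,interpolation=cv2.INTER_CUBIC)[:600])
a=cv2.imread("pics/top0.png")[85:225,255:385]; cv2.imwrite("pics/top0z.png",cv2.resize(a,None,fx=4,fy=4,interpolation=cv2.INTER_CUBIC))
E
```

```text
(no output)
```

View pics/side0z.png

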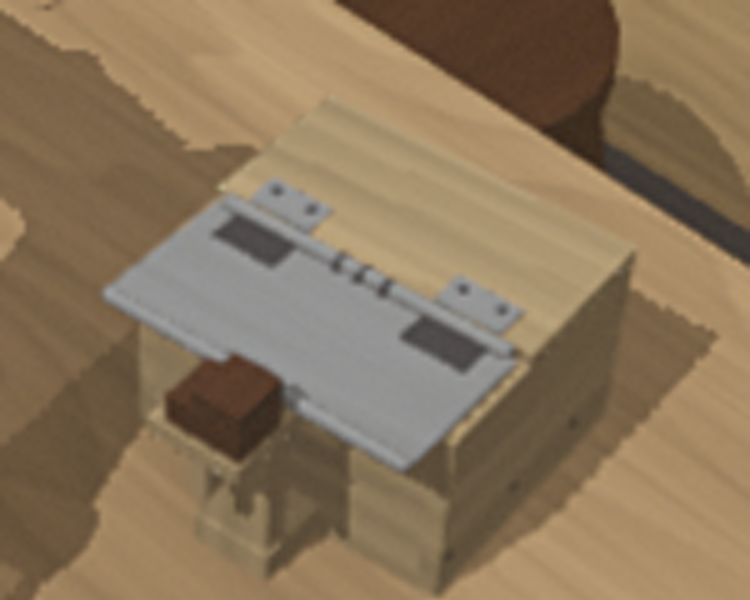

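View pics/top0z.png

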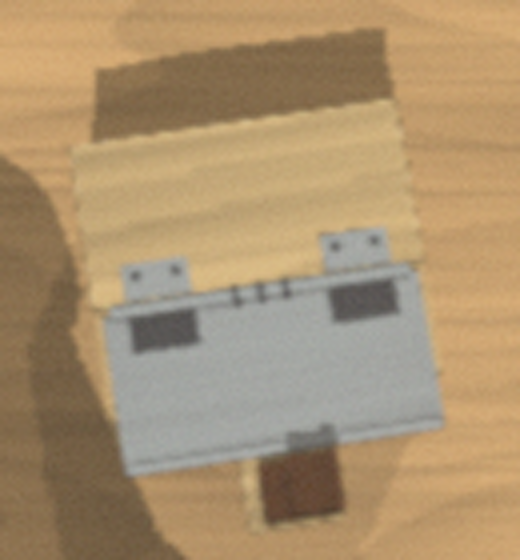

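```bash
cat > h.py <<'E'
import numpy as np, cv2, json
from scipy.spatial.transform import Rotation as R
from scipy.optimize import least_squares
K={"side":(442.70066776,319.29288868,197.24521506,-0.12410945),"top":(447.24847774,319.09720166,199.34262425,-0.0389015)}
T={"side":np.array([[ 0.73872586,-0.6740045,0.00143093,-0.42018901],[0.4889021,0.53730797,0.68722259,-0.34622559],[-0.46395997,-0.50696951,0.7264455,-0.9282582]]),
"top":np.array([[-0.0083405,-0.9998471,0.01536934,-0.01331984],[0.98766665,-0.0058338,0.15646264,-0.57980592],[-0.15634905,0.01648476,0.98756429,-1.08503949]])}
def proj(cam,P):
    P=np.atleast_2d(P); c=P@T[cam][:,:3].T+T[cam][:,3]; c=c*[1,-1,-1]
    f,cx,cy,k=K[cam]
    return cv2.projectPoints(c.reshape(-1,1,3),np.zeros(3),np.zeros(3),np.array([[f,0,cx],[0,f,cy],[0,0,1]]),np.array([k,0,0,0,0]))[0].reshape(-1,2)
def box2w(p,P):
    c,s=np.cos(p[2]),np.sin(p[2]); P=np.atleast_2d(P)
    return np.c_[p[0]+c*P[:,0]-s*P[:,1],p[1]+s*P[:,0]+c*P[:,1],P[:,2]]
E
cat > fit.py <<'E'
from h import *
obs={"top":[((-.004,.095,.13),(286.25,202.5)),((-.004,-.095,.13),(365.5,191.25)),((.095,.095,.128),(282,163.75)),((.095,-.095,.128),(359.5,153))],
"side":[((-.003,.095,.129),(301,178.6)),((-.003,-.095,.127),(361,213.6)),((.032,-.1,0),(367,239)),((.032,-.1,.12),(369.4,218))]}
def res(p):
    r=[]
    for c in obs:
        off=p[3:5] if c=="side" else p[5:7]
        for P,u in obs[c]: r.append(proj(c,box2w(p,P))[0]+off-u)
    return np.r_[np.ravel(r),p[3:]/1.5]
s=least_squares(res,[.58,0,.13,0,0,0,0],loss='soft_l1'); print(s.x,np.round(s.fun[:16].reshape(-1,2),1))
p=s.x
for c in("side","top"):
    off=p[3:5] if c=="side" else p[5:7]
    for n,P in dict(shelf=(-.046,0,.12),shL=(-.046,.028,.12),shR=(-.046,-.028,.12),off=(-.022,0,.137),edge=(0,0,.129),postfoot=(-.046,0,0),back=(.232,-.1,.13),backL=(.232,.1,.13)).items(): print(c,n,np.round(proj(c,box2w(p,P))[0]+off,1))
E
python3 fit.py
```

```text
[ 0.57489955 -0.03239334  0.13430579  0.14911696  0.00560465  0.10242983
  0.38199935] [[-0.1  0.9]
 [ 0.9  0.9]
 [-1.3 -1.1]
 [ 0.2 -1.1]
 [-0.5 -0.5]
 [-0.2  1.2]
 [-0.2  1. ]
 [ 1.4 -8.7]]
side shelf [318.2 207.9]
side shL [309.4 202.4]
side shR [327.2 213.5]
side off [324.6 197.5]
side edge [330.3 194.8]
side postfoot [318.2 238.7]
side back [414.8 163.5]
side backL [354.3 132.8]
top shelf [328.9 215.9]
top shL [317.  217.6]
top shR [340.6 214.3]
top off [327.6 204.9]
top edge [326.1 196.2]
top postfoot [327.2 221.5]
top back [353.   97.3]
top backL [271.3 108. ]
```

```bash
sed -i 's/,((.032,-.1,.12),(369.4,218))\]/,((-.046,.028,.12),(309.6,203)),((-.046,-.028,.12),(328,214))]/; s/,((.095,.095,.128),(282,163.75)),((.095,-.095,.128),(359.5,153))//' fit.py; python3 fit.py; python3 - <<'E'
from h import *
def ray(cam,u,z):
    f=lambda q: proj(cam,[q[0],q[1],z])[0]-u
    return least_squares(f,[.5,0]).x
for n,z,s,t in [("mallet",.06,(387.9,329.3),(456.8,252.6)),("jar",0,(259.4,156.4),(184.3,189.1)),("gouge",0,(201,168.1),(156.1,257.6)),("stone",0,(429.6,301.7),(450.1,201.9)),("off",.137,(320.6,198),(328,207.9)),("shelf",.12,(318.8,208.8),(328.1,212.5))]:
    print(n,ray("side",s,z),ray("top",t,z))
from cell import observe
o=observe(); M=R.from_rotvec(o["ee_rot"]).as_matrix(); print(M.round(3))
q=o["joints"]
for s1 in (1,-1):
  for s3 in(1,-1):
   for s5 in(1,-1):
    for s7 in (1,-1):
      F=R.from_euler('ZYZYZYZ',[s1*q[0],q[1],s3*q[2],q[3],s5*q[4],q[5],s7*q[6]]).as_matrix()
      print(s1,s3,s5,s7,(F[:2,:2].ravel()).round(3))
E
```

```text
[ 0.57633287 -0.03202896  0.14617073  0.10405576  0.29504111 -0.09946449
  0.07024036] [[-0.4  0.4]
 [ 0.5 -0.5]
 [-0.5 -0.3]
 [ 0.3  0.8]
 [ 0.2  0.6]
 [ 0.2 -0.5]
 [-0.3 -0.6]
 [ 0.1  0.2]]
side shelf [318.7 207.9]
side shL [309.8 202.5]
side shR [327.7 213.4]
side off [325.  197.5]
side edge [330.5 194.7]
side postfoot [318.6 238.7]
side back [414.3 162.8]
side backL [353.5 132.7]
top shelf [328.7 215. ]
top shL [316.9 216.8]
top shR [340.5 213.2]
top off [327.4 203.9]
top edge [325.8 195.2]
top postfoot [327.  220.6]
top back [351.4  96.2]
top backL [269.9 107.8]
mallet [ 0.4435157  -0.35017247] [ 0.44214867 -0.35651692]
jar [0.61204147 0.32468414] [0.61640116 0.33725692]
gouge [0.44724214 0.40321825] [0.43729357 0.40350307]
stone [ 0.59599566 -0.35486821] [ 0.57802487 -0.36541657]
off [ 0.54516449 -0.03028801] [ 0.54506638 -0.03638017]
shelf [ 0.52870701 -0.04193115] [ 0.53650971 -0.03711342]
[[ 0.921  0.     0.39 ]
 [-0.39   0.     0.921]
 [ 0.    -1.     0.   ]]Traceback (most recent call last):
  File "<stdin>", line 14, in <module>
  File "scipy/spatial/transform/_rotation.pyx", line 1413, in scipy.spatial.transform._rotation.Rotation.from_euler
ValueError: Expected axis specification to be a non-empty string of upto 3 characters, got ZYZYZYZ
```

Call:
{"fn": "arm_command", "kwargs": {
  "plan": [
    [[0.027, -0.02, -0.03], [0, 8, 0]],
    [[0.054, -0.04, -0.065], [0, 16, 0]],
    [[0.08, -0.06, -0.1], [0, 24, 0]],
    [[0.11, -0.08, -0.14], [0, 32, 0]],
    [[0.136, -0.1, -0.173], [0, 40, 0]]
  ],
  "fingers": 0.0
}}

```text
clock: 1.5
position: [0.3016, 0.3614, 0.3099]
ee_rot: [-1.394, 0.86, -0.859]
force: [2.1, -0.1, 0.4]
width: 0.615
```

```bash
cat > log.py <<'E'
from h import *
from cell import observe
o=observe(); 
L=json.load(open("log.json")) if __import__("os").path.exists("log.json") else [[[-1.27259003,0.43517808,0.02496633,1.57409364,-0.01159247,1.13403746,-0.07510522],[0.24369047,0.57493672,0.20877417],[-1.54939247,0.31466349,-0.31439661]]]
L.append([list(o["joints"]),list(o["position"]),list(o["ee_rot"])]); json.dump(L,open("log.json","w"))
M=R.from_rotvec(o["ee_rot"]).as_matrix()
print(o["clock"],o["joints"].round(3),o["position"].round(4),"F",o["force"].round(1),"w",round(o["width"],3)); print(M.round(3))
E
python3 log.py
```

```text
1.5 [-1.176  0.099  0.209  1.783 -0.022  1.263 -0.496] [0.3016 0.3614 0.3099] F [ 2.1 -0.1  0.4] w 0.615
[[ 0.449 -0.     0.893]
 [-0.893  0.     0.449]
 [-0.    -1.    -0.   ]]
```

Call:
{"fn": "arm_command", "kwargs": {
  "plan": [
    [[0.045, -0.01, -0.01], [-3.5, 0, -7]],
    [[0.09, -0.02, -0.02], [-7, 0, -14]],
    [[0.135, -0.03, -0.03], [-10.5, 0, -21]],
    [[0.18, -0.04, -0.04], [-14, 0, -28]],
    [[0.22, -0.04, -0.05], [-18, 0, -36]]
  ]
}}

```text
clock: 2.0
position: [0.3582, 0.1435, 0.3514]
ee_rot: [-1.986, 0.564, -1.227]
force: [0.5, -0.1, -0.8]
width: 0.502
```

```bash
python3 log.py
```

```text
2.0 [-1.156  0.236  0.276  1.746  0.374  1.717 -0.451] [0.3582 0.1435 0.3514] F [ 0.5 -0.1 -0.8] w 0.502
[[ 0.45   0.007  0.893]
 [-0.682 -0.643  0.349]
 [ 0.576 -0.766 -0.285]]
```

```bash
cat > kin.py <<'E'
from h import *
import itertools
def Rz(a): return R.from_rotvec([0,0,a])
def Ry(a): return R.from_rotvec([0,a,0])
def fk(q,s,p):
    # p: c1, d1, d3, d5, d7, ax elbow, aw, tool yaw
    c=p[7:14]
    v=lambda x,z: np.array([x,0,z])
    X=Rz(s[0]*q[0]+c[0]); t=X.apply(v(p[5],p[0]))
    X=X*Ry(q[1]+c[1]); X=X*Rz(s[1]*q[2]+c[2]); t=t+X.apply(v(p[3],p[1]))
    X=X*Ry(q[3]+c[3]); X=X*Rz(s[2]*q[4]+c[4]); t=t+X.apply(v(p[4],p[2]))
    X=X*Ry(q[5]+c[5]); t=t+X.apply(v(p[6],0)); X=X*Rz(s[3]*q[6]+c[6]); 
    t=t+X.apply(v(0,p[14]))
    return X,t
# tool: y axis along X z
B=R.from_matrix(np.array([[0,0,1.],[1,0,0],[0,1,0]]).T) # cols: tool x,y,z in flange
def fit(L,s,reg=.3):
    p0=np.r_[.33,.4,.4,0,0,0,0,np.zeros(7),.3]
    def res(p):
        r=[]
        for q,x,w in L:
            X,t=fk(q,s,p); r+=list((t-x)*1)+list(.3*((X*B).inv()*R.from_rotvec(w)).as_rotvec())
        return np.r_[r, 1e-3*(p[3:7]), 1e-3*(p[0:3]-p0[0:3]),1e-3*p[7:14],1e-3*(p[14]-.3)]
    best=None
    for c0 in (0,np.pi,):
      for c6 in (0,np.pi/2,np.pi,-np.pi/2):
        p=p0.copy(); p[7]=c0; p[13]=c6
        r=least_squares(res,p)
        if best is None or r.cost<best.cost: best=r
    return best
if __name__=="__main__":
    L=json.load(open("log.json"))
    out=[]
    for s in itertools.product((1,-1),repeat=4):
        b=fit(L,s); out.append((b.cost,s,b.x))
    out.sort(key=lambda e:e[0])
    for e in out[:4]: print(e[0],e[1],e[2].round(3))
    json.dump([out[0][1],list(out[0][2])],open("kin.json","w"))
    for q,x,w in L:
        X,t=fk(q,out[0][1],out[0][2]); print((t-x).round(4),((X*B).inv()*R.from_rotvec(w)).as_rotvec().round(4))
E
python3 kin.py
```

```text
0.0019150202449357615 (-1, -1, -1, 1) [ 0.356  0.664  0.71  -0.696  0.095  0.05  -0.459  0.128  0.751 -1.412
  0.269 -1.449 -0.866  2.82   0.081]
0.0019209065353071597 (-1, 1, 1, 1) [ 0.356 -0.664 -0.71   0.697 -0.095  0.05  -0.459  0.128 -2.39   1.412
  0.269  1.448  2.275  2.82   0.081]
0.0019289544955414534 (-1, 1, -1, 1) [ 0.355 -0.664  0.709  0.696  0.095  0.049 -0.46   0.128  3.892  1.413
 -2.873 -1.45  -0.866 -3.463  0.081]
0.0019342033887400404 (-1, -1, 1, 1) [ 0.354  0.664 -0.708 -0.696 -0.096  0.049 -0.46   0.127  0.749 -1.413
  3.409 -4.831  2.275  2.821  0.081]
[ 0.0037 -0.0019 -0.0011] [-0.0677 -0.098   0.0209]
[-0.0041  0.0034  0.001 ] [0.0361 0.1495 0.0059]
[ 0.0005 -0.0012  0.    ] [ 0.0316 -0.0441  0.0239]
```

```bash
python3 - <<'E'
from kin import *
L=json.load(open("log.json"))
for s in itertools.product((1,-1),repeat=6):
  for c6 in (0,np.pi/2,np.pi,-np.pi/2):
    e=[]
    for q,x,w in L:
        X=Rz(-q[0])*Ry(s[3]*q[1])*Rz(s[0]*q[2])*Ry(s[4]*q[3])*Rz(s[1]*q[4])*Ry(s[5]*q[5])*Rz(s[2]*q[6]+c6)
        e.append((X*B).inv()*R.from_rotvec(w)); 
    m=max((e[0].inv()*k).magnitude() for k in e)
    if m<.15: print(s,c6,m,[k.as_rotvec().round(3) for k in e])
E
```

```text
(-1, -1, -1, 1, 1, 1) 0 1.2650590190509777e-08 [array([ 1.209,  1.209, -1.209]), array([ 1.209,  1.209, -1.209]), array([ 1.209,  1.209, -1.209])]
(-1, -1, -1, 1, 1, 1) 1.5707963267948966 1.2650590199501669e-08 [array([-0.   , -0.   , -1.571]), array([-0.   , -0.   , -1.571]), array([-0.   , -0.   , -1.571])]
(-1, -1, -1, 1, 1, 1) 3.141592653589793 1.2650590466803004e-08 [array([-1.209, -1.209, -1.209]), array([-1.209, -1.209, -1.209]), array([-1.209, -1.209, -1.209])]
(-1, -1, -1, 1, 1, 1) -1.5707963267948966 1.2650590073728425e-08 [array([ 2.221,  2.221, -0.   ]), array([ 2.221,  2.221, -0.   ]), array([ 2.221,  2.221, -0.   ])]
```

```bash
cat > goal.py <<'E'
from h import *
BX=np.array([.5763,-.032,.146])
def orient(psi,phi,rho):  # deg, box yaw frame; tool y=a, z=j (lift side), x=y×z
    al=BX[2]+np.radians(psi); f=np.radians(phi); r=np.radians(rho)
    a=np.array([np.cos(al)*np.cos(f),np.sin(al)*np.cos(f),-np.sin(f)])
    h=np.array([-np.sin(al),np.cos(al),0]); u=np.cross(a,h)
    j=np.cos(r)*h+np.sin(r)*u
    return np.column_stack([np.cross(a,j),a,j])
def rel(pos,rot,gp,GM):
    M=R.from_rotvec(rot).as_matrix()
    return M.T@(np.array(gp)-pos), np.degrees(R.from_matrix(M.T@GM).as_rotvec())
E
python3 - <<'E'
from goal import *
from cell import observe
o=observe()
G=orient(-45,10,15); print(G.round(3))
print(rel(o["position"],o["ee_rot"],[.42,.05,.30],G))
E
```

```text
[[-0.02   0.79   0.612]
 [-0.308 -0.588  0.748]
 [ 0.951 -0.174  0.255]]
(array([0.06196466, 0.09984625, 0.03723282]), array([ 42.33656155,  10.69408894, -41.12894026]))
```

Call:
{"fn": "arm_command", "kwargs": {
  "plan": [
    [[0.006, 0.008, 0.004], [5.8, 1.5, -5.7]],
    [[0.012, 0.016, 0.008], [11.6, 3, -11.4]],
    [[0.018, 0.024, 0.012], [17.4, 4.5, -17.1]],
    [[0.024, 0.032, 0.016], [23.2, 6, -22.8]],
    [[0.03, 0.04, 0.02], [29, 7.5, -28.5]]
  ]
}}

```text
clock: 2.5
position: [0.3889, 0.1065, 0.3303]
ee_rot: [-1.65, -0.199, -1.609]
force: [-0.7, 0.7, -0.9]
width: 0.498
```

```bash
python3 log.py; cat > kin2.py <<'E'
from h import *
S=np.array([-1,1,-1,1,-1,1,-1])
def chain(q):
    X=[R.identity()]; 
    for i in range(7):
        ax=[0,0,S[i]*q[i]] if i%2==0 else [0,S[i]*q[i],0]
        X.append(X[-1]*R.from_rotvec(ax))
    return X
def Aq(q):
    X=chain(q); return np.hstack([x.as_matrix() for x in X])
def fitpos(L,lam=1e-3):
    prior=np.zeros(24); prior[5]=.34;prior[11]=.4;prior[17]=.4;prior[23]=.25
    A=np.vstack([Aq(q) for q,_,_ in L]); b=np.concatenate([x for _,x,_ in L])
    # weights: y offsets/x offsets regularised
    W=lam*np.eye(24)
    x=np.linalg.lstsq(np.vstack([A,W]),np.r_[b,W@prior],rcond=None)[0]
    return x,(A@x-b).reshape(-1,3)
OR=None
def tool0(L):
    q,_,w=L[0]; return chain(q)[-1].inv()*R.from_rotvec(w)
if __name__=="__main__":
    L=json.load(open("log.json")); x,r=fitpos(L); print(x.reshape(8,3).round(3)); print(r.round(4)); T0=tool0(L)
    for q,_,w in L: print((chain(q)[-1]*T0).as_rotvec()-np.array(w))
E
python3 kin2.py
```

```text
2.5 [-1.434  0.195  0.139  2.239  0.863  1.541 -1.119] [0.3889 0.1065 0.3303] F [-0.7  0.7 -0.9] w 0.498
[[ 0.177  0.615  0.768]
 [-0.41  -0.664  0.626]
 [ 0.895 -0.425  0.135]]
[[-0.006  0.019 -0.012]
 [-0.012  0.001  0.328]
 [ 0.009  0.001  0.047]
 [ 0.002 -0.036  0.447]
 [-0.018 -0.036  0.019]
 [ 0.016  0.015  0.419]
 [ 0.008  0.015  0.059]
 [-0.012 -0.023  0.309]]
[[-0. -0.  0.]
 [ 0.  0. -0.]
 [ 0. -0. -0.]
 [-0.  0.  0.]]
[-2.22044605e-16 -5.55111512e-17  0.00000000e+00]
[-1.07043006e-08 -9.24917609e-09  3.61374330e-09]
[-1.21364212e-08 -7.87747445e-09  6.32300767e-09]
[-1.24623232e-08 -7.27521418e-09  1.03015330e-09]
```

```bash
cat > ik.py <<'E'
from kin2 import *
from goal import *
lo=np.array([-2.62,-.44,-1.27,.08,-1.32,.12,-2.74]); hi=np.array([2.62,2.09,1.32,2.57,4.46,2,2.74])
L=json.load(open("log.json")); X,_=fitpos(L); T0=tool0(L)
def ik(gp,GM,q0,reg=.02):
    G=R.from_matrix(GM)
    def f(q): return np.r_[(Aq(q)@X-gp),.3*((chain(q)[-1]*T0).inv()*G).as_rotvec(),reg*.1*(q-q0)]
    s=least_squares(f,np.clip(q0,lo+.03,hi-.03),bounds=(lo+.02,hi-.02)); return s.x,np.abs(s.fun[:3]).max(),np.abs(s.fun[3:6]).max()/.3
def b2w(P): return box=None
E
sed -i '$d' ik.py
cat > plan.py <<'E'
from ik import *
import sys
def tipc(s,side): return np.array([0,.022,side*s/2])  # tool frame
def tcp_for_push(GM,s,corner_box,kx=-1,kz=1):
    # world position of TCP such that the push finger's foremost corner is at corner_box
    w=box2w(BX,corner_box)[0]
    cands=[np.array([ex*.0095,.022,-s/2+ez*.0095]) for ex in(-1,1) for ez in(-1,1)]
    xb=np.array([np.cos(BX[2]),np.sin(BX[2]),0])
    best=max(cands,key=lambda c:(GM@c)@xb)
    return w-GM@best
def w2b(P):
    P=np.atleast_2d(P)-[BX[0],BX[1],0]; c,s=np.cos(BX[2]),np.sin(BX[2])
    return np.c_[c*P[:,0]+s*P[:,1],-s*P[:,0]+c*P[:,1],P[:,2]]
def corners(t,GM,s,side,back=0):
    return w2b([t+GM@np.array([ex*.0095,.022-back,side*s/2+ez*.0095]) for ex in(-1,1) for ez in(-1,1)])
if __name__=="__main__":
    for psi in(-60,-45,-35):
      for phi in(0,10,20,30):
        G=orient(psi,phi,15); s=.1
        q=np.array(L[-1][0]); out=[]
        for c in[(-.12,0,.085),(-.052,0,.085),(-.050,0,.128),(-.004,0,.128)]:
            t=tcp_for_push(G,s,c); q,e,er=ik(t,G,q); out.append((round(e,4),round(er,3)))
        print(psi,phi,out,q.round(2))
E
python3 plan.py
```

```text
-60 0 [(np.float64(0.0), np.float64(0.0)), (np.float64(0.0), np.float64(0.0)), (np.float64(0.0), np.float64(0.0)), (np.float64(0.0), np.float64(0.0))] [-1.08  1.13  0.3   2.    1.27  1.31 -1.73]
-60 10 [(np.float64(0.0), np.float64(0.0)), (np.float64(0.0), np.float64(0.0)), (np.float64(0.0), np.float64(0.0)), (np.float64(0.0), np.float64(0.0))] [-1.03  0.96  0.26  2.06  1.3   1.22 -1.64]
-60 20 [(np.float64(0.0), np.float64(0.0)), (np.float64(0.0), np.float64(0.0)), (np.float64(0.0), np.float64(0.0)), (np.float64(0.0), np.float64(0.0))] [-0.97  0.79  0.23  2.09  1.29  1.12 -1.51]
-60 30 [(np.float64(0.0), np.float64(0.0)), (np.float64(0.0), np.float64(0.0)), (np.float64(0.0), np.float64(0.0)), (np.float64(0.0), np.float64(0.0))] [-0.91  0.68  0.22  2.08  1.22  1.   -1.35]
-45 0 [(np.float64(0.0), np.float64(0.0)), (np.float64(0.0), np.float64(0.0)), (np.float64(0.0), np.float64(0.0)), (np.float64(0.0), np.float64(0.0))] [-1.1   1.14  0.23  2.25  1.55  1.35 -2.07]
-45 10 [(np.float64(0.0), np.float64(0.0)), (np.float64(0.0), np.float64(0.0)), (np.float64(0.0), np.float64(0.0)), (np.fl
[... 588 characters left out ...]
.float64(0.0), np.float64(0.0))] [-1.07  1.2   0.18  2.4   1.74  1.46 -2.3 ]
-35 10 [(np.float64(0.0071), np.float64(0.039)), (np.float64(0.0), np.float64(0.0)), (np.float64(0.0016), np.float64(0.007)), (np.float64(0.0), np.float64(0.0))] [-0.91  0.94  0.04  2.48  1.84  1.43 -2.11]
-35 20 [(np.float64(0.0141), np.float64(0.066)), (np.float64(0.0012), np.float64(0.006)), (np.float64(0.005), np.float64(0.025)), (np.float64(0.0), np.float64(0.0))] [-0.65  0.73 -0.22  2.5   1.87  1.38 -1.86]
-35 30 [(np.float64(0.019), np.float64(0.11)), (np.float64(0.0042), np.float64(0.02)), (np.float64(0.0046), np.float64(0.023)), (np.float64(0.0), np.float64(0.0))] [-0.28  0.53 -0.54  2.48  1.82  1.24 -1.55]
```

```bash
python3 - <<'E'
from plan import *
G=orient(-45,8,15); s=.1
from cell import observe
o=observe()
for c in[(-.14,0,.14),(-.14,0,.085),(-.052,0,.085)]:
    t=tcp_for_push(G,s,c); print(c,t.round(4)); d,r=rel(o["position"],o["ee_rot"],t,G); print(d.round(4),r.round(1))
    print("push",corners(t,G,s,-1).round(3).tolist()); print("lift",corners(t,G,s,1).round(3).tolist())
E
```

```text
(-0.14, 0, 0.14) [ 0.4444 -0.0116  0.1625]
[-0.0919  0.1839 -0.0539] [ 13.4   3.4 -14.7]
push [[-0.153, -0.012, 0.135], [-0.14, -0.0, 0.14], [-0.155, -0.018, 0.153], [-0.142, -0.005, 0.158]]
lift [[-0.083, 0.053, 0.161], [-0.069, 0.066, 0.166], [-0.084, 0.048, 0.179], [-0.071, 0.06, 0.184]]
(-0.14, 0, 0.085) [ 0.4444 -0.0116  0.1075]
[-0.1411  0.2073 -0.0613] [ 13.4   3.4 -14.7]
push [[-0.153, -0.012, 0.08], [-0.14, -0.0, 0.085], [-0.155, -0.018, 0.098], [-0.142, -0.005, 0.103]]
lift [[-0.083, 0.053, 0.106], [-0.069, 0.066, 0.111], [-0.084, 0.048, 0.124], [-0.071, 0.06, 0.129]]
(-0.052, 0, 0.085) [0.5314 0.0012 0.1075]
[-0.131   0.2524  0.0136] [ 13.4   3.4 -14.7]
push [[-0.065, -0.012, 0.08], [-0.052, -0.0, 0.085], [-0.067, -0.018, 0.098], [-0.054, -0.005, 0.103]]
lift [[0.005, 0.053, 0.106], [0.019, 0.066, 0.111], [0.004, 0.048, 0.124], [0.017, 0.06, 0.129]]
```

Call:
{"fn": "arm_command", "kwargs": {
  "plan": [
    [[-0.018, 0.037, -0.011], [3, 0.8, -3.3]],
    [[-0.037, 0.074, -0.022], [6, 1.6, -6.6]],
    [[-0.055, 0.11, -0.032], [9, 2.4, -9.9]],
    [[-0.074, 0.147, -0.043], [11.5, 3, -12.5]],
    [[-0.092, 0.184, -0.054], [13.4, 3.4, -14.7]]
  ],
  "fingers": -0.76
}}

```text
clock: 3.0
position: [0.4255, 0.023, 0.2343]
ee_rot: [-1.556, -0.589, -1.761]
force: [-0.1, -0.1, -0.1]
width: 0.861
```

Call:
{"fn": "arm_command", "kwargs": {
  "plan": [
    [[-0.092, 0.184, -0.054], [13.4, 3.4, -14.7]]
  ]
}}

```text
clock: 3.1
position: [0.4409, 0.0137, 0.2298]
ee_rot: [-1.526, -0.686, -1.808]
force: [1.1, -0.2, 0.8]
width: 0.881
```

```bash
python3 log.py; cat > snap.py <<'E'
import sys,cv2
from cell import get_image
n=sys.argv[1]
for c,(x,y) in (("side",(250,110)),("top",(240,80))):
    if len(sys.argv)>2 and c not in sys.argv[2:]: continue
    a=get_image(c)["color"][:,:,::-1]; a=a[y:y+150,x:x+170]
    cv2.imwrite(f"pics/{c}{n}.png",cv2.resize(a,None,fx=4,fy=4,interpolation=cv2.INTER_CUBIC))
E
python3 snap.py 1
```

```text
3.1 [-0.907  0.849 -0.441  2.562  1.172  1.773 -2.072] [0.4409 0.0137 0.2298] F [ 1.1 -0.2  0.8] w 0.881
[[-0.096  0.767  0.634]
 [-0.154 -0.641  0.752]
 [ 0.983 -0.025  0.18 ]]
```

View pics/side1.png

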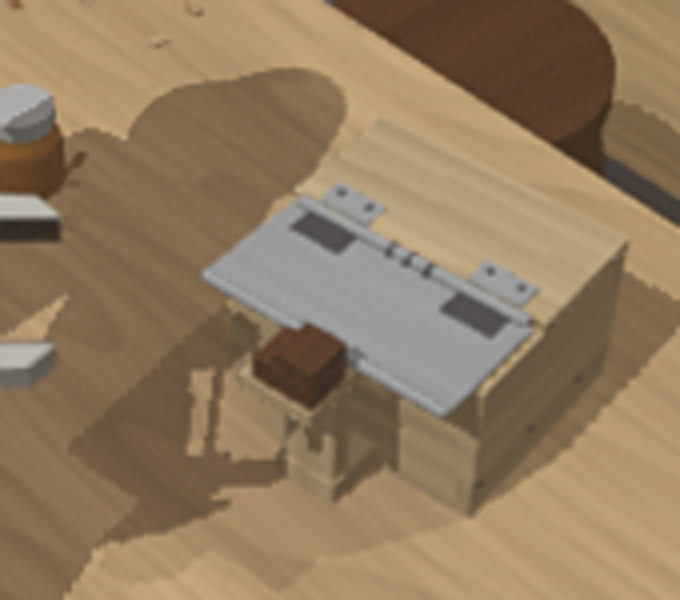

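View pics/top1.png

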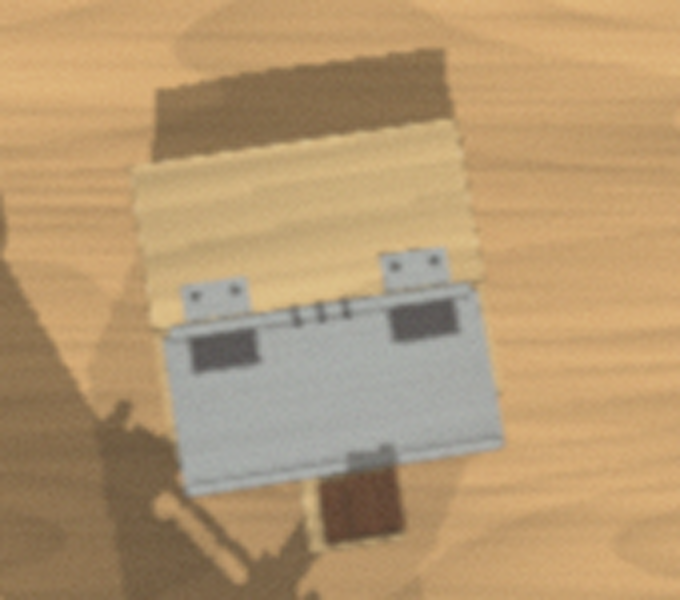

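```bash
cat > chk.py <<'E'
from plan import *
from cell import observe
o=observe(); q0=o["joints"]
G0=R.from_rotvec(o["ee_rot"]).as_matrix()
for psi,phi,rho in((-45,8,15),(-55,8,15),(-60,8,15),(-55,0,15)):
  for reg in(.02,.002):
    G=orient(psi,phi,rho); s=.1
    for c in[(-.14,0,.14),(-.14,0,.073),(-.052,0,.073),(-.052,0,.127),(0,0,.127)]:
        t=tcp_for_push(G,s,c); q,e,er=ik(t,G,q0,reg); print(psi,phi,reg,c,t.round(3),q.round(2),round(e,4),round(er,3))
E
python3 kin2.py|head -8; python3 chk.py
```

```text
[[-0.002 -0.007 -0.024]
 [ 0.021  0.     0.316]
 [ 0.001  0.     0.057]
 [ 0.008 -0.034  0.457]
 [-0.02  -0.034  0.013]
 [ 0.01   0.015  0.413]
 [ 0.012  0.015  0.062]
 [-0.007 -0.015  0.312]]
-45 8 0.02 (-0.14, 0, 0.14) [ 0.444 -0.012  0.163] [-0.6   1.04 -0.73  2.55  1.25  1.98 -2.27] 0.0105 0.046
-45 8 0.02 (-0.14, 0, 0.073) [ 0.444 -0.012  0.096] [-0.65  1.24 -0.64  2.55  1.34  1.98 -2.45] 0.0011 0.005
-45 8 0.02 (-0.052, 0, 0.073) [0.531 0.001 0.096] [-0.74  1.09 -0.32  2.43  1.56  1.72 -2.18] 0.0 0.0
-45 8 0.02 (-0.052, 0, 0.127) [0.531 0.001 0.15 ] [-0.73  0.93 -0.35  2.48  1.53  1.7  -2.08] 0.0 0.0
-45 8 0.02 (0, 0, 0.127) [0.583 0.009 0.15 ] [-0.69  0.9  -0.28  2.38  1.63  1.66 -1.94] 0.0 0.0
-45 8 0.002 (-0.14, 0, 0.14) [ 0.444 -0.012  0.163] [-0.6   1.04 -0.73  2.55  1.25  1.98 -2.27] 0.0105 0.046
-45 8 0.002 (-0.14, 0, 0.073) [ 0.444 -0.012  0.096] [-0.65  1.24 -0.64  2.55  1.34  1.98 -2.45] 0.0011 0.005
-45 8 0.002 (-0.052, 0, 0.073) [0.531 0.001 0.096] [-0.74  1.09 -0.32  2.43  1.56  1.72 -2.18] 0.0 0.0
-45 8 0.002 (-0.052, 0, 0.127) [0.531 0.001 0.15 ] [-0.73  0.93 -0.
[... 2520 characters left out ...]
(-0.052, 0, 0.127) [0.536 0.002 0.147] [-0.75  1.04 -0.26  2.27  1.41  1.77 -2.01] 0.0 0.0
-55 0 0.02 (0, 0, 0.127) [0.588 0.009 0.147] [-0.71  1.03 -0.21  2.17  1.49  1.75 -1.89] 0.0 0.0
-55 0 0.002 (-0.14, 0, 0.14) [ 0.449 -0.011  0.16 ] [-0.85  1.06 -0.35  2.43  1.21  1.76 -2.23] 0.0 0.0
-55 0 0.002 (-0.14, 0, 0.073) [ 0.449 -0.011  0.093] [-0.84  1.23 -0.33  2.35  1.26  1.76 -2.32] 0.0 0.0
-55 0 0.002 (-0.052, 0, 0.073) [0.536 0.002 0.093] [-0.76  1.17 -0.25  2.21  1.42  1.77 -2.08] 0.0 0.0
-55 0 0.002 (-0.052, 0, 0.127) [0.536 0.002 0.147] [-0.75  1.04 -0.26  2.27  1.41  1.77 -2.01] 0.0 0.0
-55 0 0.002 (0, 0, 0.127) [0.588 0.009 0.147] [-0.72  1.03 -0.21  2.17  1.49  1.75 -1.89] 0.0 0.0
```

```bash
cat > chk.py <<'E'
from plan import *
from cell import observe
o=observe(); q0=o["joints"]; q=q0
M=R.from_rotvec(o["ee_rot"]).as_matrix()
G=orient(-50,8,15); s=.085
for c in[(-.115,0.002,.14),(-.115,0.002,.073),(-.054,0.002,.073),(-.052,0.002,.127),(0,0.002,.127)]:
    t=tcp_for_push(G,s,c); q,e,er=ik(t,G,q,.002); print(c,t.round(4),q.round(2),round(e,4),round(er,3))
    d,r=rel(o["position"],o["ee_rot"],t,G); print("   rel",d.round(4),r.round(1)); print(corners(t,G,s,1).round(3).tolist())
E
python3 chk.py
```

```text
(-0.115, 0.002, 0.14) [ 0.4673 -0.0119  0.1606] [-0.8   0.93 -0.42  2.53  1.31  1.69 -2.17] 0.0 0.0
   rel [-0.0617  0.0348 -0.0074] [-2.4  5.9  6.2]
[[-0.065, 0.041, 0.157], [-0.05, 0.052, 0.162], [-0.067, 0.036, 0.175], [-0.052, 0.047, 0.18]]
(-0.115, 0.002, 0.073) [ 0.4673 -0.0119  0.0936] [-0.8   1.12 -0.39  2.46  1.37  1.7  -2.29] 0.0 0.0
   rel [-0.1278  0.0365 -0.018 ] [-2.4  5.9  6.2]
[[-0.065, 0.041, 0.09], [-0.05, 0.052, 0.095], [-0.067, 0.036, 0.108], [-0.052, 0.047, 0.113]]
(-0.054, 0.002, 0.073) [ 0.5277 -0.0031  0.0936] [-0.74  1.07 -0.31  2.36  1.49  1.69 -2.12] 0.0 0.0
   rel [-0.1342  0.0765  0.0275] [-2.4  5.9  6.2]
[[-0.004, 0.041, 0.09], [0.011, 0.052, 0.095], [-0.006, 0.036, 0.108], [0.009, 0.047, 0.113]]
(-0.052, 0.002, 0.127) [ 0.5297 -0.0028  0.1476] [-0.73  0.92 -0.32  2.41  1.46  1.67 -2.02] 0.0 0.0
   rel [-0.0811  0.0765  0.0376] [-2.4  5.9  6.2]
[[-0.002, 0.041, 0.144], [0.013, 0.052, 0.149], [-0.004, 0.036, 0.162], [0.011, 0.047, 0.167]]
(0, 0.002, 0.127) [0.5811 0.0048 0.1476] [-0.68  0.9  -0.28  2.31  1.56  1.65 -1.89] 0.0 0.0
   rel [-0.0865  0.1106  0.0765] [-2.4  5.9  6.2]
[[0.05, 0.041, 0.144], [0.065, 0.052, 0.149], [0.048, 0.036, 0.162], [0.063, 0.047, 0.167]]
```

Call:
{"fn": "arm_command", "kwargs": {
  "plan": [
    [[-0.02, 0.012, -0.003], [-0.8, 2, 2]],
    [[-0.04, 0.024, -0.005], [-1.6, 4, 4]],
    [[-0.062, 0.032, -0.007], [-2.4, 5.9, 6.2]],
    [[-0.062, 0.032, -0.007], [-2.4, 5.9, 6.2]]
  ],
  "fingers": -0.6
}}

```text
clock: 3.6
position: [0.4668, -0.004, 0.1679]
ee_rot: [-1.46, -0.506, -1.818]
force: [-0.3, 0.1, 0.5]
width: 0.802
```

```bash
python3 log.py;sed -i 's/s=.085/s=.0926/' chk.py; python3 chk.py; python3 snap.py 2
```

```text
3.6 [-0.809  0.894 -0.404  2.544  1.321  1.675 -2.17 ] [ 0.4668 -0.004   0.1679] F [-0.3  0.1  0.5] w 0.802
[[-0.081  0.747  0.66 ]
 [-0.298 -0.65   0.699]
 [ 0.951 -0.14   0.275]]
(-0.115, 0.002, 0.14) [ 0.4699 -0.0093  0.1616] [-0.8   0.91 -0.39  2.54  1.33  1.67 -2.16] 0.0 0.0
   rel [-0.0047  0.0066 -0.0034] [-0.5 -1.1 -0.2]
[[-0.059, 0.046, 0.159], [-0.044, 0.057, 0.164], [-0.061, 0.041, 0.177], [-0.046, 0.052, 0.182]]
(-0.115, 0.002, 0.073) [ 0.4699 -0.0093  0.0946] [-0.81  1.1  -0.36  2.5   1.38  1.68 -2.3 ] 0.0 0.0
   rel [-0.0685  0.0159 -0.0218] [-0.5 -1.1 -0.2]
[[-0.059, 0.046, 0.092], [-0.044, 0.057, 0.097], [-0.061, 0.041, 0.11], [-0.046, 0.052, 0.115]]
(-0.054, 0.002, 0.073) [ 5.302e-01 -4.000e-04  9.460e-02] [-0.73  1.05 -0.28  2.4   1.51  1.66 -2.13] 0.0 0.0
   rel [-0.076   0.0552  0.0242] [-0.5 -1.1 -0.2]
[[0.002, 0.046, 0.092], [0.017, 0.057, 0.097], [0.0, 0.041, 0.11], [0.015, 0.052, 0.115]]
(-0.052, 0.002, 0.127) [ 5.322e-01 -1.000e-04  1.486e-01] [-0.72  0.91 -0.3   2.43  1.49  1.65 -2.02] 0.0 0.0
   rel [-0.0249  0.049   0.0406] [-0.5 -1.1 -0.2]
[[0.004, 0.046, 0.146], [0.019, 0.057, 0.151], [0.002, 0.041, 0.164], [0.017, 0.052, 0.169]]
(0, 0.002, 0.127) [0.5837 0.0075 0.1486] [-0.66  0.89 -0.25  2.33  1.59  1.63 -1.89] 0.0 0.0
   rel [-0.0313  0.0825  0.0798] [-0.5 -1.1 -0.2]
[[0.056, 0.046, 0.146], [0.071, 0.057, 0.151], [0.054, 0.041, 0.164], [0.069, 0.052, 0.169]]
```

View pics/side2.png

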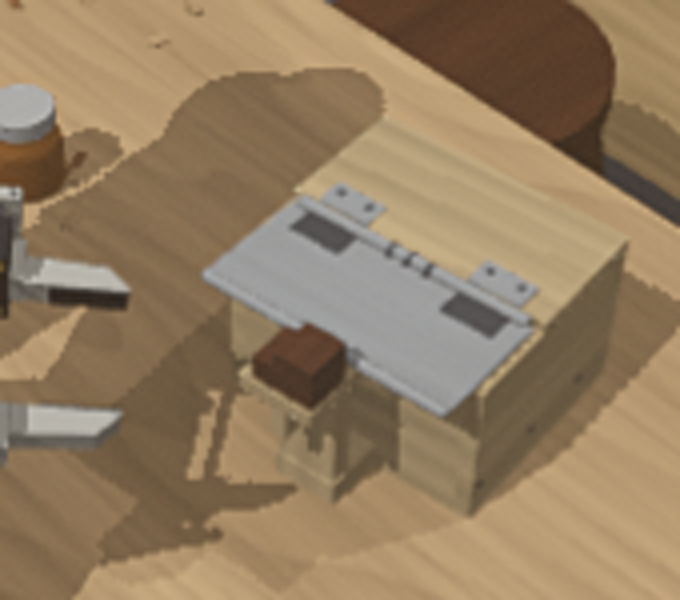

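View pics/top2.png

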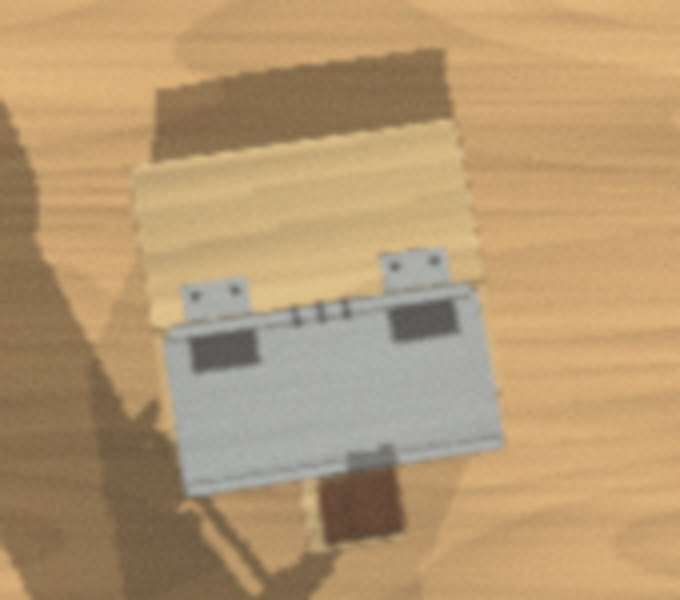

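```bash
python3 - <<'E'
from plan import *
from cell import observe
o=observe(); print(o["position"].round(4),o["width"])
M=R.from_rotvec(o["ee_rot"]).as_matrix(); w=.092*o["width"]/2
for sd in(1,-1):
  for ex in(-1,1):
    for off in(0,.019):
      P=o["position"]+M@np.array([ex*.0095,.022,sd*(w+off)]); u=proj("side",P)[0]; print(sd,ex,off,((u-[250,110])*4).round(0), w2b(P).round(3))
E
```

```text
[ 0.4665 -0.0037  0.1691] 0.8014719663584713
1 -1 0 [189. 311.] [[-0.061  0.052  0.167]]
1 -1 0.019 [191. 283.] [[-0.047  0.064  0.172]]
1 1 0 [193. 295.] [[-0.064  0.047  0.185]]
1 1 0.019 [194. 267.] [[-0.049  0.058  0.19 ]]
-1 -1 0 [185. 423.] [[-0.117  0.008  0.147]]
-1 -1 0.019 [183. 454.] [[-0.131 -0.003  0.142]]
-1 1 0 [188. 409.] [[-0.119  0.003  0.165]]
-1 1 0.019 [187. 440.] [[-0.134 -0.009  0.16 ]]
```

```bash
python3 - <<'E'
from plan import *
for i,W in((-2,.881),(-1,.802)):
  q,x,w=L[i]; M=R.from_rotvec(w).as_matrix(); w=.092*W/2
  for ty in(.022,-.014,-.044):
   for sd in(1,-1):
    P=np.array(x)+M@np.array([0,ty,sd*w]); u=proj("side",P)[0]; print(i,ty,sd,((u-[250,110])*4).round(0),proj("top",P)[0].round(0))
E
python3 - <<'E'
import cv2
from cell import get_image
for c in("top","side"):
    a=get_image(c)["color"][:,:,::-1]
    a=a[120:320,230:430] if c=="top" else a[60:260,180:380]
    cv2.imwrite(f"pics/{c}3.png",cv2.resize(a,None,fx=3,fy=3,interpolation=cv2.INTER_CUBIC))
E
```

```text
-2 0.022 1 [130. 227.] [298. 231.]
-2 0.022 -1 [129. 347.] [327. 256.]
-2 -0.014 1 [ 66. 228.] [287. 244.]
-2 -0.014 -1 [ 62. 348.] [316. 269.]
-2 -0.044 1 [ 12. 228.] [277. 256.]
-2 -0.044 -1 [  6. 349.] [307. 281.]
-1 0.022 1 [192. 304.] [309. 222.]
-1 0.022 -1 [187. 418.] [332. 245.]
-1 -0.014 1 [131. 299.] [298. 234.]
-1 -0.014 -1 [124. 413.] [322. 257.]
-1 -0.044 1 [ 80. 295.] [289. 245.]
-1 -0.044 -1 [ 71. 409.] [313. 267.]
```

View pics/top3.png

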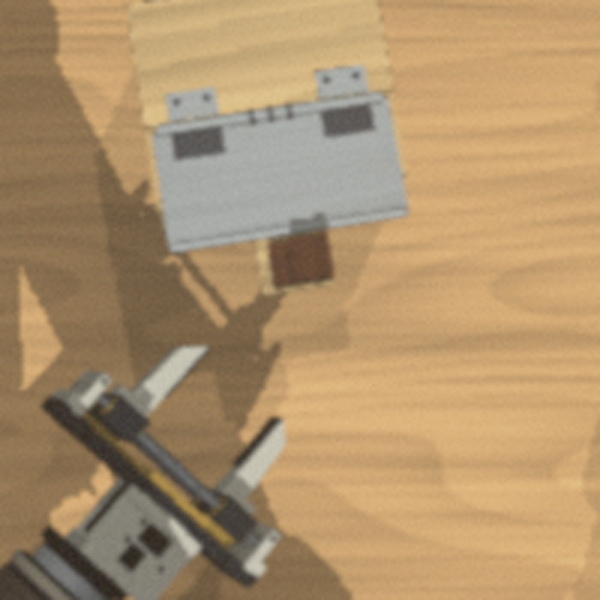

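View pics/side3.png

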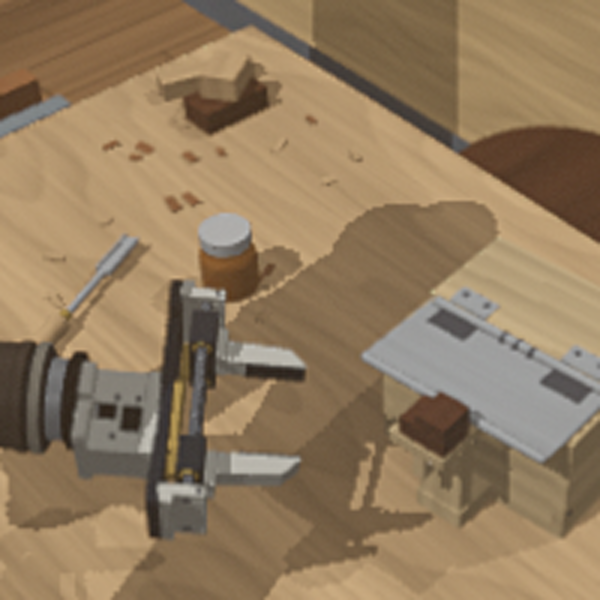

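```bash
python3 - <<'E'
from plan import *
import cv2
q,x,w=L[0]; M=R.from_rotvec(w).as_matrix()
for c in("side","top"):
  for ty in(.022,-.014):
    for sd in(1,-1): print(c,ty,sd,proj(c,np.array(x)+M@np.array([0,ty,sd*.046]))[0].round(0))
a=cv2.imread("pics/side0.png")[20:150,30:130]; cv2.imwrite("pics/s0g.png",cv2.resize(a,None,fx=4,fy=4))
E
```

```text
side 0.022 1 [ 96. 113.]
side 0.022 -1 [ 96. 132.]
side -0.014 1 [ 92. 103.]
side -0.014 -1 [ 91. 121.]
top 0.022 1 [ 23. 338.]
top 0.022 -1 [ 61. 356.]
top -0.014 1 [ 12. 341.]
top -0.014 -1 [ 51. 359.]
```

View pics/s0g.png

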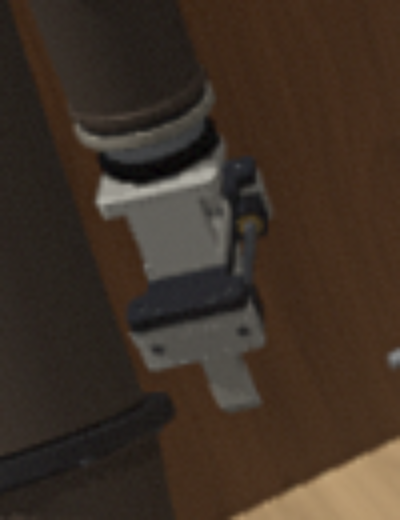

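```bash
cat > plan3.py <<'E'
from ik import *
TIP=-.016
def w2b(P):
    P=np.atleast_2d(P)-[BX[0],BX[1],0]; c,s=np.cos(BX[2]),np.sin(BX[2])
    return np.c_[c*P[:,0]+s*P[:,1],-s*P[:,0]+c*P[:,1],P[:,2]]
def pushpts(w): return [np.array([e*.0095,TIP,-w]) for e in(-1,1)]
def liftpts(w): return [np.array([e*.0095,TIP-k*.013,w+k*.014]) for k in (0,1) for e in(-1,1)]
def lowpush(w): return [np.array([-.0095,TIP-.013,-w-.014])]
def tcp_for(GM,op,corner): return box2w(BX,corner)[0]-GM@pushpts(op/2)[0]
def show(t,GM,op):
    f=lambda l:[(w2b(t+GM@c)[0]*1000).round(0).tolist() for c in l]
    print("   push",f(pushpts(op/2)),"low",f(lowpush(op/2)),"lift",f(liftpts(op/2)))
E
cat > chk3.py <<'E'
from plan3 import *
from cell import observe
o=observe(); q=o["joints"]; OP=.0852
P=np.array(o["position"]); W=o["ee_rot"]
print("now");show(P,R.from_rotvec(W).as_matrix(),.092*o["width"])
import sys
G=orient(*[float(v) for v in sys.argv[1].split(",")])
for c in[tuple(float(v)/1000 for v in a.split(",")) for a in sys.argv[2:]]:
    t=tcp_for(G,OP,c); q,e,er=ik(t,G,q,.002); print(c,t.round(4),q.round(2),round(e,4),round(er,3))
    d,r=rel(P,W,t,G); print("   rel",d.round(4),r.round(1)); show(t,G,OP); P,W=t,R.from_matrix(G).as_rotvec()
E
python3 chk3.py=0 2>/dev/null; python3 chk3.py -55,8,15 -- 2>/dev/null|head -0; python3 chk3.py " -55,8,15" " -115,2,130" " -115,2,72" " -54,2,72" " -52,2,127" " 0,2,127"
```

```text
now
   push [[-141.0, 37.0, 152.0], [-144.0, 31.0, 170.0]] low [[-160.0, 38.0, 150.0]] lift [[-86.0, 81.0, 172.0], [-88.0, 76.0, 190.0], [-84.0, 99.0, 178.0], [-86.0, 94.0, 196.0]]
(-0.115, 0.002, 0.13) [ 0.5032 -0.0337  0.1478] [-0.69  0.92 -0.33  2.45  1.41  1.66 -2.07] 0.0 0.0
   rel [-0.014   0.05   -0.0028] [-5.5 -0.2 -1.4]
   push [[-115.0, 2.0, 130.0], [-118.0, -3.0, 148.0]] low [[-134.0, 5.0, 128.0]] lift [[-46.0, 47.0, 152.0], [-48.0, 42.0, 170.0], [-42.0, 65.0, 157.0], [-44.0, 60.0, 175.0]]
(-0.115, 0.002, 0.072) [ 0.5032 -0.0337  0.0898] [-0.7   1.07 -0.3   2.42  1.44  1.66 -2.18] 0.0 0.0
   rel [-0.0555  0.0081 -0.0149] [ 0. -0.  0.]
   push [[-115.0, 2.0, 72.0], [-118.0, -3.0, 90.0]] low [[-134.0, 5.0, 70.0]] lift [[-46.0, 47.0, 94.0], [-48.0, 42.0, 112.0], [-42.0, 65.0, 99.0], [-44.0, 60.0, 117.0]]
(-0.054, 0.002, 0.072) [ 0.5635 -0.0249  0.0898] [-0.64  1.03 -0.24  2.31  1.55  1.64 -2.02] 0.0 0.0
   rel [-0.0082  0.0346  0.0495] [ 0. -0.  0.]
   push [[-54.0, 2.0, 72.0], [-57.0, -3.0, 90.0]] low [[-73.0, 5.0, 70.0]] lift [[15.0, 47.0, 94.0], [13.0, 42.0, 112.0], [19.0, 65.0, 99.0], [17.0, 60.0, 117.0]]
(-0.052, 0.002, 0.127) [ 0.5655 -0.0246  0.1448] [-0.63  0.9  -0.26  2.33  1.53  1.63 -1.91] 0.0 0.0
   rel [ 0.0523 -0.0065  0.0157] [ 0. -0.  0.]
   push [[-52.0, 2.0, 127.0], [-55.0, -3.0, 145.0]] low [[-71.0, 5.0, 125.0]] lift [[17.0, 47.0, 149.0], [15.0, 42.0, 167.0], [21.0, 65.0, 154.0], [19.0, 60.0, 172.0]]
(0.0, 0.002, 0.127) [ 0.6169 -0.017   0.1448] [-0.59  0.89 -0.21  2.23  1.6   1.6  -1.8 ] 0.0 0.0
   rel [-0.007   0.0295  0.0422] [ 0. -0.  0.]
   push [[-0.0, 2.0, 127.0], [-3.0, -3.0, 145.0]] low [[-19.0, 5.0, 125.0]] lift [[69.0, 47.0, 149.0], [67.0, 42.0, 167.0], [73.0, 65.0, 154.0], [71.0, 60.0, 172.0]]
```

Call:
{"fn": "arm_command", "kwargs": {
  "plan": [
    [[-0.007, 0.025, -0.001], [-2.8, 0, -0.7]],
    [[-0.014, 0.05, -0.003], [-5.5, -0.2, -1.4]],
    [[-0.035, 0.053, -0.008], [-5.5, -0.2, -1.4]],
    [[-0.07, 0.057, -0.018], [-5.5, -0.2, -1.4]],
    [[-0.07, 0.057, -0.018], [-5.5, -0.2, -1.4]]
  ],
  "fingers": -0.85
}}

```text
clock: 4.3
position: [0.5022, -0.033, 0.0845]
ee_rot: [-1.535, -0.45, -1.877]
force: [-0.4, -0.1, 0.5]
width: 0.928
```

```bash
python3 log.py; python3 chk3.py " -55,8,15" " -115,2,72" " -54,2,72" ; python3 - <<'E'
import cv2
from cell import get_image
for c in("top","side"):
    a=get_image(c)["color"][:,:,::-1]
    a=a[140:290,240:400] if c=="top" else a[120:270,240:400]
    cv2.imwrite(f"pics/{c}4.png",cv2.resize(a,None,fx=4,fy=4,interpolation=cv2.INTER_CUBIC))
E
```

```text
4.3 [-0.699  1.082 -0.308  2.41   1.442  1.662 -2.182] [ 0.5022 -0.033   0.0845] F [-0.4 -0.1  0.5] w 0.928
[[-0.091  0.678  0.729]
 [-0.274 -0.721  0.636]
 [ 0.958 -0.142  0.251]]
now
   push [[-116.0, 3.0, 67.0], [-118.0, -2.0, 85.0]] low [[-135.0, 6.0, 65.0]] lift [[-46.0, 48.0, 88.0], [-49.0, 43.0, 107.0], [-42.0, 66.0, 94.0], [-45.0, 61.0, 112.0]]
(-0.115, 0.002, 0.072) [ 0.5032 -0.0337  0.0898] [-0.7   1.07 -0.31  2.41  1.44  1.66 -2.18] 0.0 0.0
   rel [0.0052 0.0005 0.0015] [ 0.2  0.3 -0.1]
   push [[-115.0, 2.0, 72.0], [-118.0, -3.0, 90.0]] low [[-134.0, 5.0, 70.0]] lift [[-46.0, 47.0, 94.0], [-48.0, 42.0, 112.0], [-42.0, 65.0, 99.0], [-44.0, 60.0, 117.0]]
(-0.054, 0.002, 0.072) [ 0.5635 -0.0249  0.0898] [-0.64  1.03 -0.25  2.31  1.55  1.64 -2.02] 0.0 0.0
   rel [-0.0082  0.0346  0.0495] [ 0. -0.  0.]
   push [[-54.0, 2.0, 72.0], [-57.0, -3.0, 90.0]] low [[-73.0, 5.0, 70.0]] lift [[15.0, 47.0, 94.0], [13.0, 42.0, 112.0], [19.0, 65.0, 99.0], [17.0, 60.0, 117.0]]
```

View pics/top4.png

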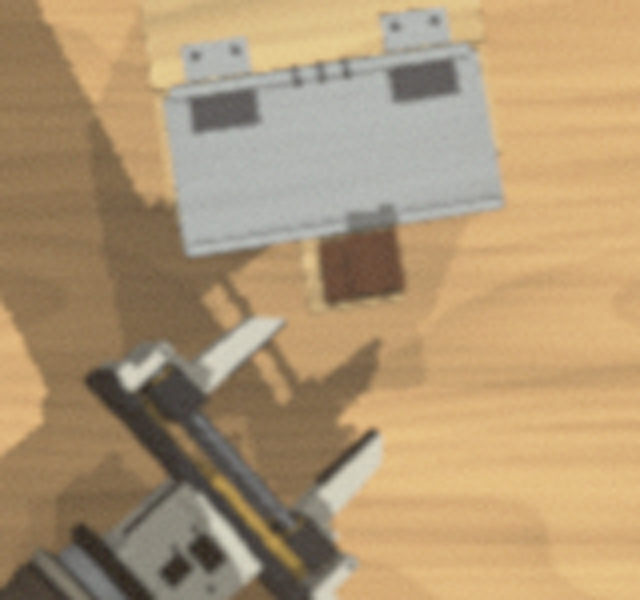

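View pics/side4.png

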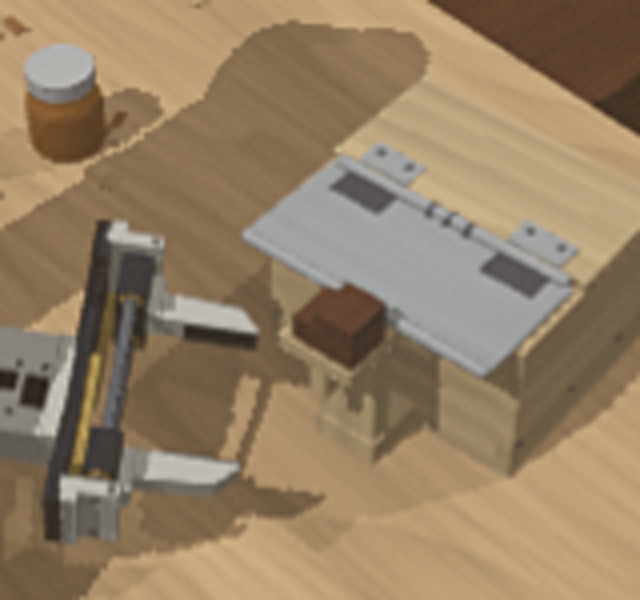

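```bash
python3 - <<'E'
from plan3 import *
q,x,w=L[-1]; M=R.from_rotvec(w).as_matrix(); op=.092*.926
obs={"top":{"l":(311.3,220),"p":(334.5,248)},"side":{"l":(304.3,206.3),"p":(300,236.3)}}
for c in obs:
  for n,pts in(("l",liftpts(op/2)[:2]),("p",pushpts(op/2))):
    for k in pts: print(c,n,proj(c,np.array(x)+M@k)[0].round(1),obs[c][n])
for y in(20,-26,23,-23): print(y,[((proj("top",box2w(BX,(xx/1000,y/1000,zz)))[0]-[240,140])*4).round(0) for xx,zz in((-44,.154),(-44,.12))])
E
```

```text
top l [308.9 219.7] (311.3, 220)
top l [311.  219.6] (311.3, 220)
top p [331.3 245.8] (334.5, 248)
top p [333.8 246.1] (334.5, 248)
side l [303.7 207.3] (304.3, 206.3)
side l [304.4 203.8] (304.3, 206.3)
side p [299.3 238.3] (300, 236.3)
side p [299.9 235.2] (300, 236.3)
20 [array([322., 294.]), array([321., 301.])]
-26 [array([402., 282.]), array([398., 290.])]
23 [array([317., 295.]), array([316., 302.])]
-23 [array([397., 283.]), array([393., 290.])]
```

```bash
python3 chk3.py " -55,8,15" " -54,-5,69" " -53,-5,128" " 0,-5,128"
```

```text
now
   push [[-115.0, 3.0, 71.0], [-118.0, -2.0, 89.0]] low [[-134.0, 6.0, 69.0]] lift [[-46.0, 47.0, 93.0], [-49.0, 42.0, 111.0], [-42.0, 65.0, 98.0], [-45.0, 60.0, 116.0]]
(-0.054, -0.005, 0.069) [ 0.5645 -0.0318  0.0868] [-0.63  1.04 -0.24  2.31  1.56  1.64 -2.03] 0.0 0.0
   rel [-0.008   0.0413  0.0455] [ 0.1  0.2 -0. ]
   push [[-54.0, -5.0, 69.0], [-57.0, -10.0, 87.0]] low [[-73.0, -2.0, 67.0]] lift [[15.0, 40.0, 91.0], [13.0, 35.0, 109.0], [19.0, 58.0, 96.0], [17.0, 53.0, 114.0]]
(-0.053, -0.005, 0.128) [ 0.5655 -0.0317  0.1458] [-0.62  0.9  -0.26  2.35  1.54  1.63 -1.92] 0.0 0.0
   rel [ 0.0563 -0.0076  0.0159] [ 0. -0.  0.]
   push [[-53.0, -5.0, 128.0], [-56.0, -10.0, 146.0]] low [[-72.0, -2.0, 126.0]] lift [[16.0, 40.0, 150.0], [14.0, 35.0, 168.0], [20.0, 58.0, 155.0], [18.0, 53.0, 173.0]]
(0.0, -0.005, 0.128) [ 0.618  -0.0239  0.1458] [-0.58  0.89 -0.22  2.24  1.61  1.6  -1.8 ] 0.0 0.0
   rel [-0.0072  0.0301  0.043 ] [ 0. -0.  0.]
   push [[-0.0, -5.0, 128.0], [-3.0, -10.0, 146.0]] low [[-19.0, -2.0, 126.0]] lift [[69.0, 40.0, 150.0], [67.0, 35.0, 168.0], [73.0, 58.0, 155.0], [71.0, 53.0, 173.0]]
```

Call:
{"fn": "arm_command", "kwargs": {
  "plan": [
    [[-0.002, 0.01, 0.012], [0, 0, 0]],
    [[-0.004, 0.02, 0.023], [0, 0, 0]],
    [[-0.006, 0.03, 0.035], [0, 0, 0]],
    [[-0.008, 0.04, 0.046], [0, 0, 0]],
    [[-0.008, 0.04, 0.046], [0, 0, 0]]
  ]
}}

```text
clock: 4.9
position: [0.5653, -0.0308, 0.0892]
ee_rot: [-1.526, -0.449, -1.884]
force: [0.9, 0.2, 0.3]
width: 0.923
```

```bash
python3 log.py; cat > snap4.py <<'E'
import cv2,sys
from cell import get_image
for c in("top","side"):
    a=get_image(c)["color"][:,:,::-1]
    a=a[140:290,240:400] if c=="top" else a[120:270,240:400]
    cv2.imwrite(f"pics/{c}{sys.argv[1]}.png",cv2.resize(a,None,fx=4,fy=4,interpolation=cv2.INTER_CUBIC))
E
python3 snap4.py 5;  python3 chk3.py " -55,8,15" " -53,-5,128"
```

```text
4.9 [-0.624  1.034 -0.249  2.31   1.559  1.643 -2.024] [ 0.5653 -0.0308  0.0892] F [0.9 0.2 0.3] w 0.923
[[-0.099  0.679  0.728]
 [-0.277 -0.721  0.635]
 [ 0.956 -0.139  0.259]]
now
   push [[-54.0, -4.0, 71.0], [-57.0, -9.0, 89.0]] low [[-73.0, -1.0, 69.0]] lift [[15.0, 40.0, 92.0], [12.0, 36.0, 111.0], [19.0, 58.0, 98.0], [16.0, 53.0, 116.0]]
(-0.053, -0.005, 0.128) [ 0.5655 -0.0317  0.1458] [-0.62  0.9  -0.26  2.34  1.54  1.63 -1.92] 0.0 0.0
   rel [ 0.0549 -0.0064  0.0155] [ 0.1 -0.1 -0. ]
   push [[-53.0, -5.0, 128.0], [-56.0, -10.0, 146.0]] low [[-72.0, -2.0, 126.0]] lift [[16.0, 40.0, 150.0], [14.0, 35.0, 168.0], [20.0, 58.0, 155.0], [18.0, 53.0, 173.0]]
```

View pics/top5.png

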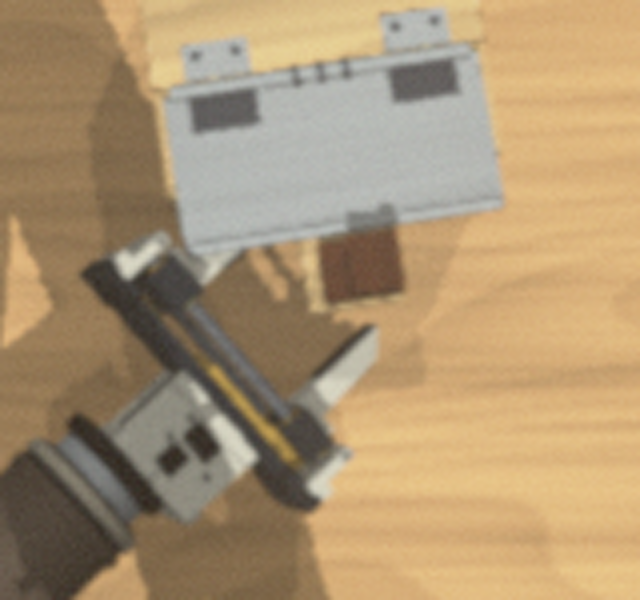

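View pics/side5.png

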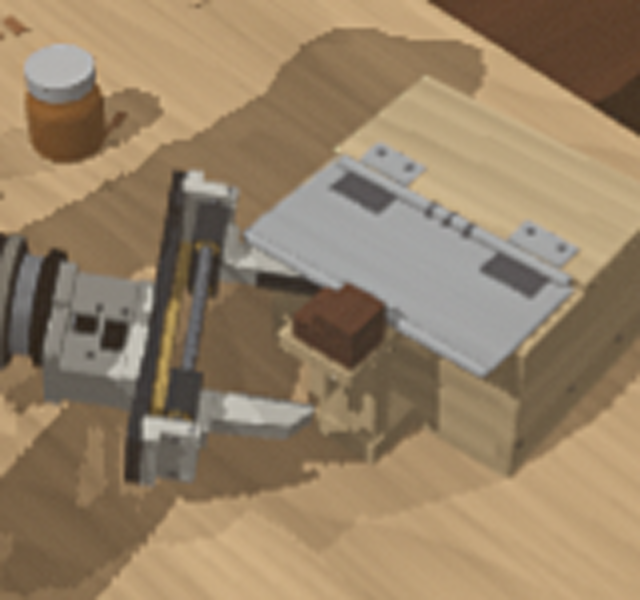

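Call:
{"fn": "arm_command", "kwargs": {
  "plan": [
    [[0.012, -0.0014, 0.0033], [0, 0, 0]],
    [[0.024, -0.0028, 0.0066], [0, 0, 0]],
    [[0.036, -0.0042, 0.01], [0, 0, 0]],
    [[0.048, -0.0056, 0.0133], [0, 0, 0]],
    [[0.056, -0.0065, 0.0155], [0, 0, 0]]
  ]
}}

```text
clock: 5.5
position: [0.5651, -0.0315, 0.1456]
ee_rot: [-1.53, -0.45, -1.879]
force: [1.0, 0.5, -4.2]
width: 0.925
```

Call:
{"fn": "arm_command", "kwargs": {
  "plan": [
    [[0, 0, 0], [0, 0, 0]]
  ]
}}

```text
clock: 5.6
position: [0.5653, -0.0317, 0.1459]
ee_rot: [-1.529, -0.45, -1.881]
force: [-1.7, 0.3, -1.2]
width: 0.921
```

```bash
python3 log.py; python3 snap4.py 6;  python3 chk3.py " -55,8,15" " -53,-5,128"  " 0,-5,128"
```

```text
5.6 [-0.616  0.894 -0.264  2.345  1.538  1.633 -1.918] [ 0.5653 -0.0317  0.1459] F [-1.7  0.3 -1.2] w 0.921
[[-0.095  0.679  0.728]
 [-0.276 -0.721  0.636]
 [ 0.956 -0.14   0.256]]
now
   push [[-53.0, -5.0, 127.0], [-56.0, -10.0, 145.0]] low [[-72.0, -2.0, 125.0]] lift [[16.0, 39.0, 149.0], [13.0, 34.0, 167.0], [20.0, 57.0, 154.0], [17.0, 52.0, 172.0]]
(-0.053, -0.005, 0.128) [ 0.5655 -0.0317  0.1458] [-0.62  0.9  -0.26  2.34  1.54  1.63 -1.92] 0.0 0.0
   rel [ 0.0008 -0.0002  0.0005] [ 0.1  0.  -0.1]
   push [[-53.0, -5.0, 128.0], [-56.0, -10.0, 146.0]] low [[-72.0, -2.0, 126.0]] lift [[16.0, 40.0, 150.0], [14.0, 35.0, 168.0], [20.0, 58.0, 155.0], [18.0, 53.0, 173.0]]
(0.0, -0.005, 0.128) [ 0.618  -0.0239  0.1458] [-0.57  0.89 -0.22  2.24  1.61  1.6  -1.8 ] 0.0 0.0
   rel [-0.0072  0.0301  0.043 ] [ 0. -0.  0.]
   push [[-0.0, -5.0, 128.0], [-3.0, -10.0, 146.0]] low [[-19.0, -2.0, 126.0]] lift [[69.0, 40.0, 150.0], [67.0, 35.0, 168.0], [73.0, 58.0, 155.0], [71.0, 53.0, 173.0]]
```

View pics/top6.png

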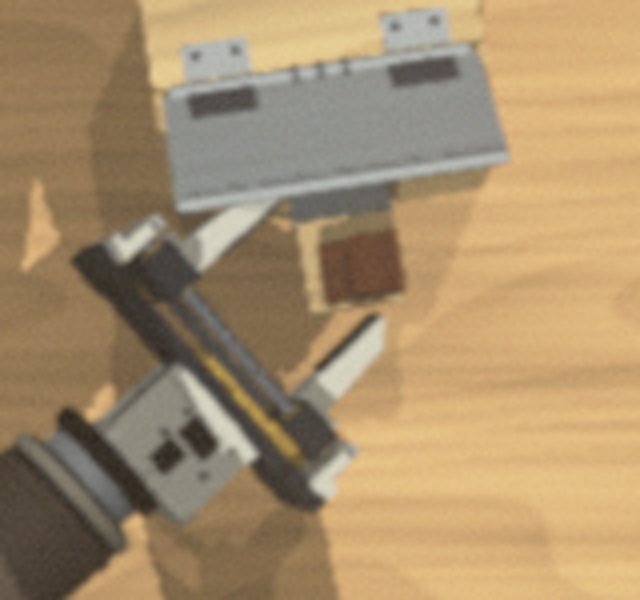

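View pics/side6.png

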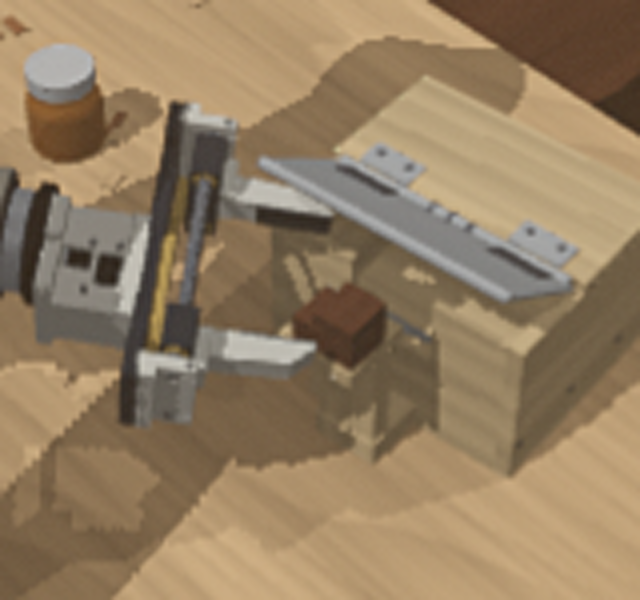

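```bash
python3 - <<'E'
from plan3 import *
q,x,w=L[-1]; M=R.from_rotvec(w).as_matrix(); op=.092*.923
x=np.array(x)
for c,o in(("top",(240,140)),("side",(240,120))):
  for n,pts in(("l",liftpts(op/2)),("p",pushpts(op/2)),("low",lowpush(op/2))):
    print(c,n,[((proj(c,x+M@k)[0]-o)*4).round(0).tolist() for k in pts])
# offset of push tip: fit top-corner location from pixels
obs=[("top",np.array([382,318])/4+[240,140],1),("side",np.array([316,345])/4+[240,120],0)]
E
python3 - <<'E'
import cv2
a=cv2.imread("pics/top6.png")[200:440,260:460]; cv2.imwrite("pics/t6z.png",cv2.resize(a,None,fx=2.5,fy=2.5))
a=cv2.imread("pics/side6.png")[260:460,180:440]; cv2.imwrite("pics/s6z.png",cv2.resize(a,None,fx=2.5,fy=2.5))
E
```

```text
top l [[272.0, 198.0], [281.0, 195.0], [240.0, 194.0], [249.0, 191.0]]
top p [[366.0, 309.0], [377.0, 308.0]]
top low [[365.0, 342.0]]
side l [[328.0, 231.0], [332.0, 215.0], [310.0, 208.0], [313.0, 192.0]]
side p [[313.0, 352.0], [317.0, 338.0]]
side low [[289.0, 370.0]]
```

View pics/t6z.png

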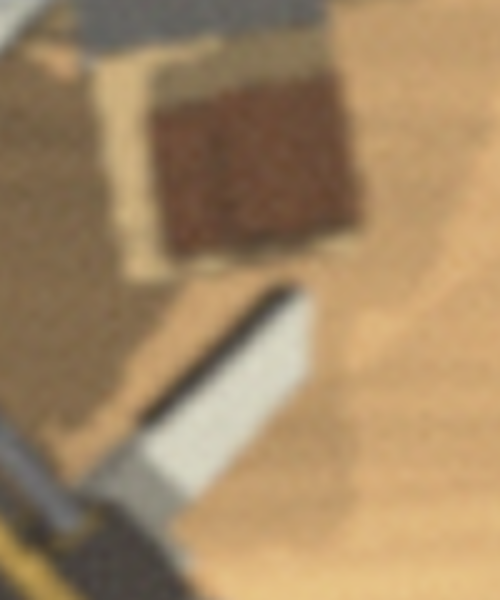

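View pics/s6z.png

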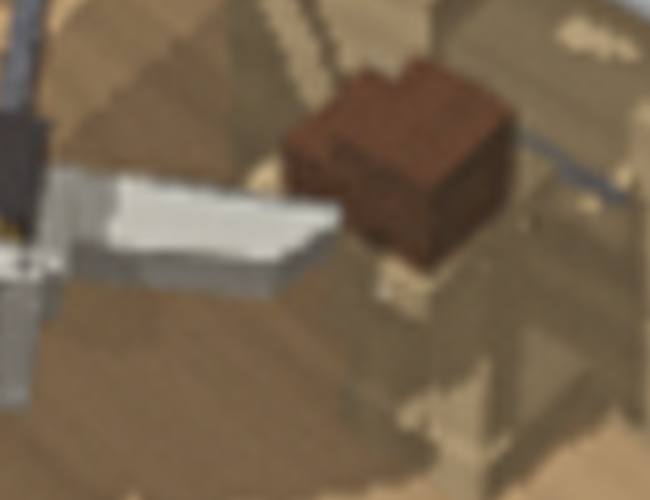

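Call:
{"fn": "arm_command", "kwargs": {
  "plan": [
    [[0.003, -0.0004, 0.0008], [0, 0, 0]],
    [[0.002, 0.0041, 0.0073], [0, 0, 0]],
    [[0.001, 0.0087, 0.0138], [0, 0, 0]],
    [[0.0, 0.0135, 0.0207], [0, 0, 0]],
    [[-0.0015, 0.0183, 0.0276], [0, 0, 0]]
  ]
}}

```text
clock: 6.2
position: [0.5991, -0.0276, 0.1479]
ee_rot: [-1.531, -0.45, -1.882]
force: [-4.8, -0.9, 0.2]
width: 0.922
```

```bash
python3 log.py; python3 snap4.py 7;  python3 chk3.py " -55,8,15" " 0,-5,131" " 5,-5,131"
```

```text
6.2 [-0.585  0.884 -0.239  2.277  1.586  1.615 -1.834] [ 0.5991 -0.0276  0.1479] F [-4.8 -0.9  0.2] w 0.922
[[-0.095  0.678  0.729]
 [-0.275 -0.722  0.635]
 [ 0.957 -0.14   0.255]]
now
   push [[-19.0, -6.0, 130.0], [-22.0, -11.0, 148.0]] low [[-38.0, -2.0, 128.0]] lift [[50.0, 39.0, 152.0], [48.0, 34.0, 170.0], [54.0, 57.0, 157.0], [52.0, 52.0, 175.0]]
(0.0, -0.005, 0.131) [ 0.618  -0.0239  0.1488] [-0.57  0.88 -0.23  2.24  1.61  1.6  -1.79] 0.0 0.0
   rel [-0.0018  0.0099  0.016 ] [ 0.2 -0.  -0. ]
   push [[-0.0, -5.0, 131.0], [-3.0, -10.0, 149.0]] low [[-19.0, -2.0, 129.0]] lift [[69.0, 40.0, 153.0], [67.0, 35.0, 171.0], [73.0, 58.0, 158.0], [71.0, 53.0, 176.0]]
(0.005, -0.005, 0.131) [ 0.6229 -0.0232  0.1488] [-0.57  0.88 -0.22  2.23  1.62  1.6  -1.78] 0.0 0.0
   rel [-0.0007  0.0028  0.0041] [ 0. -0.  0.]
   push [[5.0, -5.0, 131.0], [2.0, -10.0, 149.0]] low [[-14.0, -2.0, 129.0]] lift [[74.0, 40.0, 153.0], [72.0, 35.0, 171.0], [78.0, 58.0, 158.0], [76.0, 53.0, 176.0]]
```

View pics/top7.png

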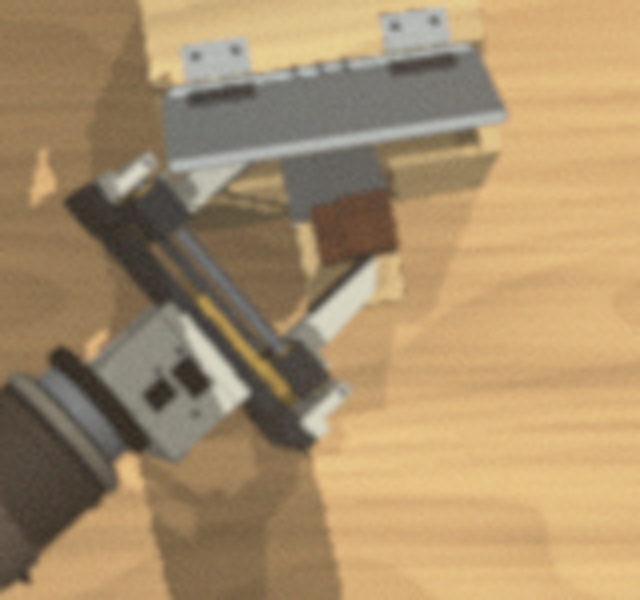

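View pics/side7.png

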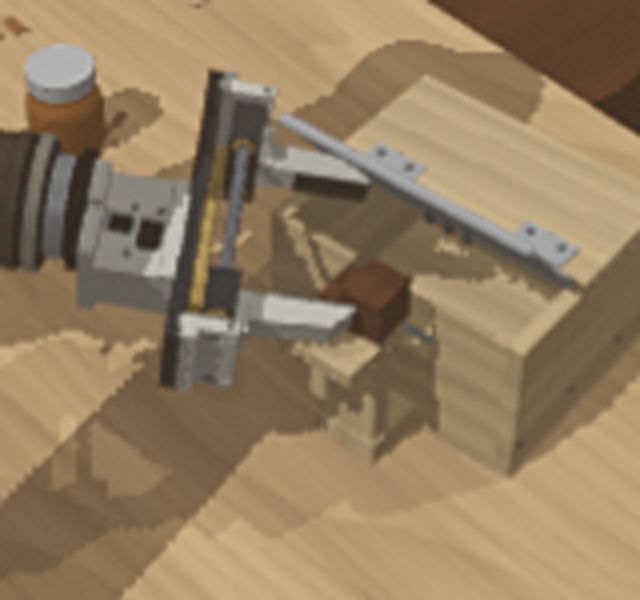

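Call:
{"fn": "arm_command", "kwargs": {
  "plan": [
    [[-0.0007, 0.003, 0.004], [0, 0, 0]],
    [[-0.0013, 0.006, 0.008], [0, 0, 0]],
    [[-0.002, 0.009, 0.0122], [0, 0, 0]],
    [[-0.0027, 0.0117, 0.0165], [0, 0, 0]],
    [[-0.0027, 0.0117, 0.0165], [0, 0, 0]]
  ]
}}

```text
clock: 6.8
position: [0.6189, -0.0247, 0.1481]
ee_rot: [-1.53, -0.45, -1.882]
force: [-4.4, -2.0, -0.3]
width: 0.926
```

```bash
python3 log.py; python3 snap4.py 8;  python3 chk3.py " -55,8,15" " 5,-5,131"
```

```text
6.8 [-0.57   0.883 -0.225  2.237  1.611  1.603 -1.791] [ 0.6189 -0.0247  0.1481] F [-4.4 -2.  -0.3] w 0.926
[[-0.096  0.678  0.729]
 [-0.275 -0.722  0.635]
 [ 0.957 -0.14   0.256]]
now
   push [[0.0, -6.0, 130.0], [-2.0, -11.0, 148.0]] low [[-18.0, -2.0, 128.0]] lift [[70.0, 39.0, 152.0], [67.0, 34.0, 170.0], [74.0, 57.0, 157.0], [71.0, 52.0, 175.0]]
(0.005, -0.005, 0.131) [ 0.6229 -0.0232  0.1488] [-0.57  0.88 -0.22  2.23  1.62  1.6  -1.78] 0.0 0.0
   rel [0.     0.0018 0.0045] [ 0.2  0.  -0. ]
   push [[5.0, -5.0, 131.0], [2.0, -10.0, 149.0]] low [[-14.0, -2.0, 129.0]] lift [[74.0, 40.0, 153.0], [72.0, 35.0, 171.0], [78.0, 58.0, 158.0], [76.0, 53.0, 176.0]]
```

View pics/top8.png

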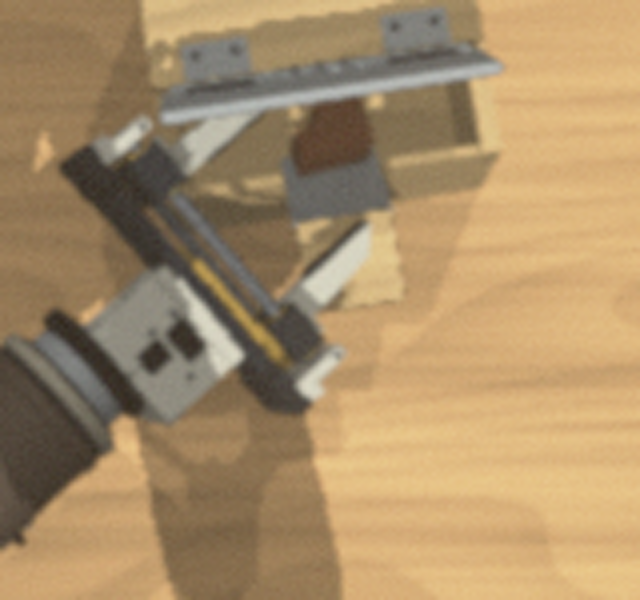

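View pics/side8.png

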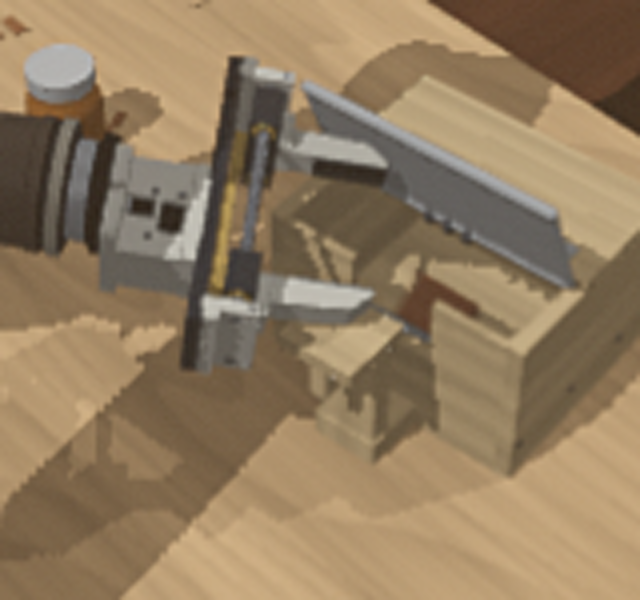

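Call:
{"fn": "arm_command", "kwargs": {
  "plan": [
    [[0, 0, 0], [0, 0, 0]],
    [[0, 0, 0], [0, 0, 0]],
    [[0, 0, 0], [0, 0, 0]],
    [[0, 0, 0], [0, 0, 0]],
    [[0, 0, 0], [0, 0, 0]]
  ]
}}

```text
clock: 7.4
position: [0.6184, -0.0247, 0.1478]
ee_rot: [-1.531, -0.45, -1.881]
force: [-4.4, -1.7, 0.4]
width: 0.924
```

```bash
python3 snap4.py 9; python3 -c "
import cv2,numpy as np
a=cv2.imread('pics/top9.png')[0:400,60:600];b=cv2.imread('pics/side9.png')[100:500,200:640]
cv2.imwrite('pics/c9.png',cv2.resize(np.hstack([a,b]),None,fx=.81,fy=1))"
```

```text
(no output)
```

View pics/c9.png

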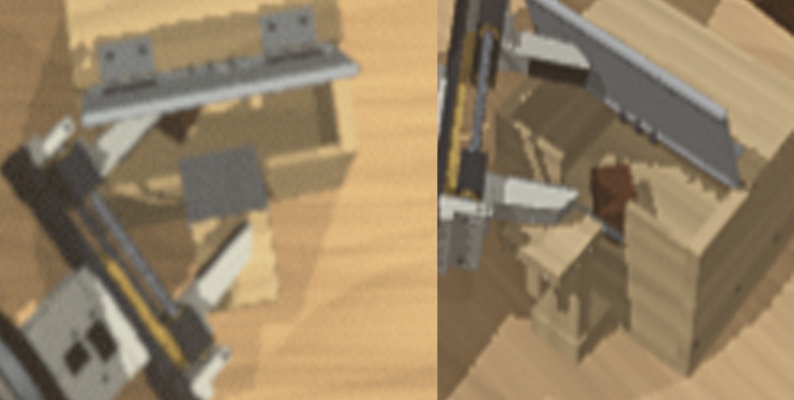

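Call:
{"fn": "arm_command", "kwargs": {
  "plan": [
    [[0.0015, -0.0062, -0.009], [0, 0, 0]],
    [[0.003, -0.0125, -0.018], [0, 0, 0]],
    [[0.0045, -0.019, -0.027], [0, 0, 0]],
    [[0.006, -0.025, -0.036], [0, 0, 0]],
    [[0.0075, -0.0315, -0.045], [0, 0, 0]]
  ]
}}

```text
clock: 8.0
position: [0.5631, -0.0321, 0.1477]
ee_rot: [-1.529, -0.45, -1.88]
force: [0.3, -0.1, -2.5]
width: 0.926
```

Call:
{"fn": "arm_command", "kwargs": {
  "plan": [
    [[-0.011, 0.0013, -0.003], [0, 0, 0]],
    [[-0.022, 0.0026, -0.006], [0, 0, 0]],
    [[-0.034, 0.004, -0.0095], [0, 0, 0]],
    [[-0.034, 0.004, -0.0095], [0, 0, 0]]
  ]
}}

```text
clock: 8.4
position: [0.5629, -0.0319, 0.1102]
ee_rot: [-1.532, -0.449, -1.88]
force: [-1.7, -0.1, -1.3]
width: 0.927
```

```bash
python3 log.py; python3 snap4.py 10;  python3 chk3.py " -55,8,15" " -115,-5,92" " -115,-5,130"
```

```text
8.4 [-0.622  0.983 -0.257  2.33   1.548  1.64  -1.988] [ 0.5629 -0.0319  0.1102] F [-1.7 -0.1 -1.3] w 0.927
[[-0.093  0.678  0.729]
 [-0.275 -0.721  0.636]
 [ 0.957 -0.141  0.254]]
now
   push [[-55.0, -5.0, 94.0], [-58.0, -10.0, 112.0]] low [[-74.0, -1.0, 92.0]] lift [[14.0, 40.0, 116.0], [11.0, 35.0, 134.0], [18.0, 58.0, 121.0], [15.0, 53.0, 139.0]]
(-0.115, -0.005, 0.092) [ 0.5042 -0.0407  0.1098] [-0.69  1.02 -0.31  2.44  1.44  1.66 -2.16] 0.0 0.0
   rel [ 0.0061 -0.0333 -0.049 ] [ 0.1  0.1 -0. ]
   push [[-115.0, -5.0, 92.0], [-118.0, -10.0, 110.0]] low [[-134.0, -2.0, 90.0]] lift [[-46.0, 40.0, 114.0], [-48.0, 35.0, 132.0], [-42.0, 58.0, 119.0], [-44.0, 53.0, 137.0]]
(-0.115, -0.005, 0.13) [ 0.5042 -0.0407  0.1478] [-0.68  0.92 -0.32  2.46  1.42  1.65 -2.08] 0.0 0.0
   rel [ 0.0363 -0.0053  0.0097] [ 0. -0.  0.]
   push [[-115.0, -5.0, 130.0], [-118.0, -10.0, 148.0]] low [[-134.0, -2.0, 128.0]] lift [[-46.0, 40.0, 152.0], [-48.0, 35.0, 170.0], [-42.0, 58.0, 157.0], [-44.0, 53.0, 175.0]]
```

View pics/side10.png

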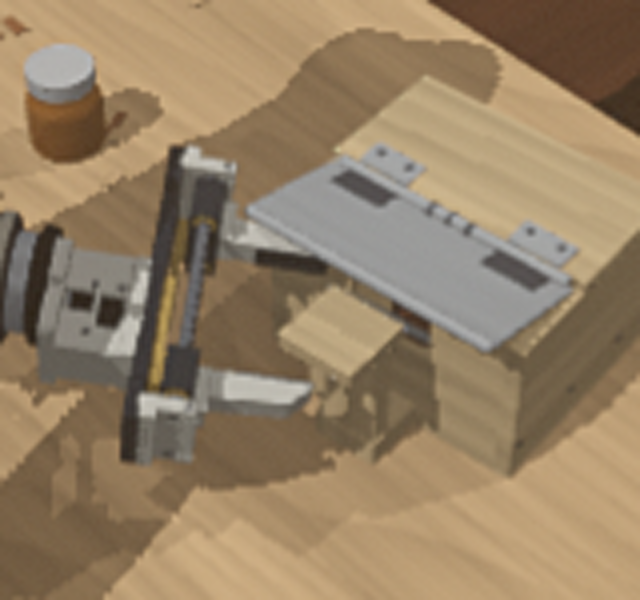

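Call:
{"fn": "arm_command", "kwargs": {
  "plan": [
    [[0.0018, -0.0075, -0.0105], [0, 0, 0]],
    [[0.0037, -0.015, -0.021], [0, 0, 0]],
    [[0.0055, -0.0225, -0.0315], [0, 0, 0]],
    [[0.0073, -0.03, -0.042], [0, 0, 0]],
    [[0.0085, -0.036, -0.05], [0, 0, 0]]
  ]
}}

```text
clock: 9.0
position: [0.5009, -0.0401, 0.1134]
ee_rot: [-1.529, -0.45, -1.882]
force: [0.1, 0.8, -0.1]
width: 0.921
```

Call:
{"fn": "arm_command", "kwargs": {
  "plan": [
    [[0.01, -0.005, -0.004], [0, 0, 0]],
    [[0.02, -0.01, -0.008], [0, 0, 0]],
    [[0.02, -0.01, -0.008], [0, 0, 0]],
    [[0.02, -0.01, -0.008], [0, 0, 0]],
    [[0.02, -0.01, -0.008], [0, 0, 0]]
  ]
}}

```text
clock: 9.5
position: [0.487, -0.0433, 0.1313]
ee_rot: [-1.529, -0.449, -1.882]
force: [0.3, 0.7, -0.2]
width: 0.924
```

```bash
python3 log.py; python3 - <<'E'
import cv2
from cell import *
for c in("top","side"):
    p=get_image(c); cv2.imwrite(f"pics/{c}11.png",p["color"][:,:,::-1])
    for t in("offcut_mid","flap_edge","mallet_mid","gouge","waxjar","stone"): print(c,t,[(r["point"],round(r["confidence"],2)) for r in place_of(p,t)][:1])
E
```

```text
9.5 [-0.704  0.976 -0.339  2.482  1.395  1.659 -2.16 ] [ 0.487  -0.0433  0.1313] F [ 0.3  0.7 -0.2] w 0.924
[[-0.096  0.678  0.729]
 [-0.276 -0.721  0.635]
 [ 0.956 -0.14   0.256]]
top offcut_mid []
top flap_edge [([326.5, 194.8], 0.96)]
top mallet_mid [([452.2, 252.5], 0.9)]
top gouge [([153.6, 253.4], 0.76)]
top waxjar [([182.4, 191.1], 0.65)]
top stone [([447.1, 201.3], 0.61)]
side offcut_mid [([329.3, 227.6], 0.24)]
side flap_edge [([327.9, 194.6], 0.77)]
side mallet_mid [([389.8, 331.7], 0.87)]
side gouge [([198.3, 166.4], 0.51)]
side waxjar [([257.1, 157.7], 0.97)]
side stone [([429.4, 304.3], 0.8)]
```

View pics/top11.png

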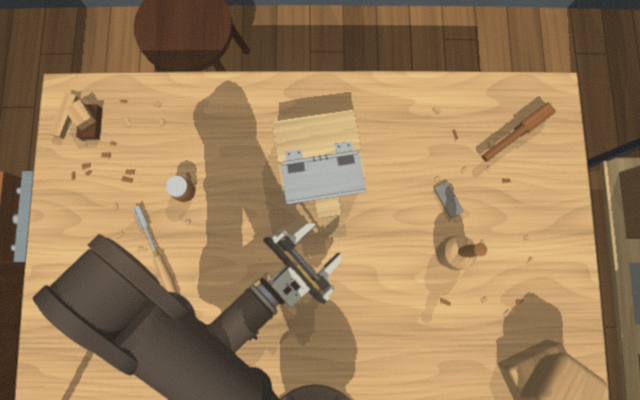

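View pics/side11.png

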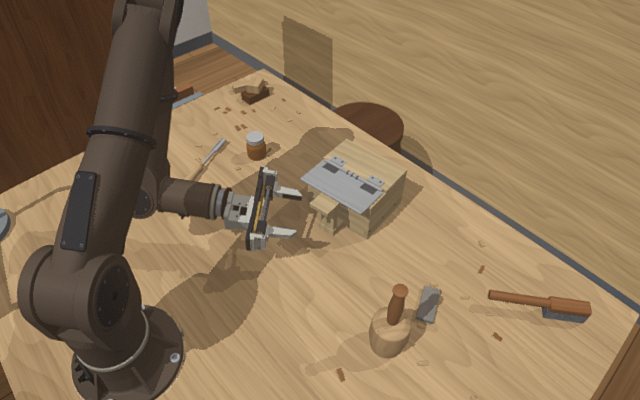

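```bash
python3 -c "
import cv2,numpy as np
for c,bs in (('top',dict(blade=(130,200,160,235),jar=(160,170,200,205),stone=(430,175,470,225),mallet=(435,230,490,275),flap=(275,145,370,200))),('side',dict(blade=(200,135,230,165),mallet=(365,280,415,360),flap=(300,150,390,212)))):
  a=cv2.imread(f'pics/{c}0.png').astype(float);b=cv2.imread(f'pics/{c}11.png').astype(float)
  for n,(x0,y0,x1,y1) in bs.items():
    g=[cv2.cvtColor(i[y0:y1,x0:x1].astype(np.uint8),cv2.COLOR_BGR2GRAY).astype(np.float32) for i in(a,b)]
    print(c,n,cv2.phaseCorrelate(g[0],g[1],cv2.createHanningWindow(g[0].shape[::-1],cv2.CV_32F)))
from cell import sign_off; print(sign_off())"
```

```text
top blade ((-0.017033237353148323, 0.1091983012689397), 0.9348529665558426)
top jar ((0.014852145026136299, -0.4572393859333914), 0.7635025689999263)
top stone ((-0.09351476089134891, -0.115517315087736), 0.9866253051757813)
top mallet ((-0.08877455436503823, 0.37805745303943183), 0.9530649262887461)
top flap ((0.0686362450913478, -0.07150144149951387), 0.880229409204589)
side blade ((-0.22073080740050877, -0.0017149407647956139), 0.8743166115548876)
side mallet ((0.026749855026217517, 0.009891998176563277), 0.9750221900939942)
side flap ((-0.06531501842403031, -0.032930068331296525), 0.6104366448190477)
the job is handed in; nothing more can be done
None
```

The offcut is in the scrap box and the flap shut by itself. I handed the job in at about 10 s of the 35 s allowed.

**What I did:** I brought the gripper in yawed and rolled, put the left fingertip under the flap's hem, and lifted it to an estimated 0.57 rad. I then pushed the offcut along the shelf with the right fingertip. The flap rose further as the hand went in, until the offcut slid down into the pit. I drew back in the same pose, lowered the flap part of the way and pulled the fingers clear. The force readings I saw stayed under about 5 N.

**Last checks:**
- **Offcut:** I saw it lying inside the pit before the flap closed. The final pictures show neither the shelf nor the bench carrying it. The network found only one weak candidate (0.24), below the shelf front, where neither picture shows an offcut. With the flap shut I could not see inside the box.
- **Flap:** its position matched the first pictures to within 0.1 pixel in both cameras.
- **Mallet, gouge, jar and stone:** image shift was under 0.5 pixel for the mallet, gouge blade, jar and stone. The arm hid the gouge handle from above, so I judged the gouge by its blade.
- **Contact:** the arm stood clear of the box and the force reading was near zero.

**One disagreement:** both cameras put the fingertips about 38 mm further back along the tool than the reported TCP and `arm.tip_extent` imply. I went by the cameras throughout, and the contacts came out where they predicted.

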